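Release the locked media tray of a desk recorder with the release pin

ROBOT

A 6-joint arm with a two-finger parallel gripper is mounted at the origin on the work surface. World frame = base frame: x ahead of the robot, y to its left, z up, the work surface at z = 0. Lengths are in m, angles in degrees, forces in N, time in s.
With the tool pointing down it reaches from about 0.25 to 0.725 m from the base axis. Payload 9.7 kg.
Tool frame: the origin (TCP) lies on the centre line of the jaws, within the pads' length; the fingertips stand 19 mm ahead of it and the grasp point (between the pads) is the TCP; z points along the fingers, y is the direction in which the jaws open and shut (so a half turn about z gives the same grasp; the last joint's range is limited). The gripper opens to 85 mm and grips with 20 to 120 N. Pads are 22 mm wide; open, the fingers measure 114 mm over their backs; the gripper's body (76 mm by 85 mm) begins 54 mm behind the grasp point. The pads swing forward as they close: fully open they stand 13 mm farther back than shut.
Start: joints at [-74.599, 4.979, 10.078, 95.1, 0, 90], TCP at [0.146, -0.53, 0.25] pointing down, gripper open.
Joint ranges: [-179.16, 179.16], [-48.56, 103.87], [-65.8, 70.77], [-126.05, 130.52], [-82.76, 87.17], [-180, 180]. Speed limits (degrees/s): [127.2, 127.2, 147.25, 180, 180, 180].

INTERFACE

Orientations are given as [roll, pitch, yaw] about the fixed x, y, z axes, in that order (R = Rz(yaw) Ry(pitch) Rx(roll)).
In Python, from workcell import bot gives the robot as it stands.
- The arm moves only by the tool servo_tool, never from a script. Its argument "motion" is a list that holds one entry, the list of rows, each a list of 6 numbers: the shift along the tool's x, y, z in mm, then the turn, a rotation vector about the tool's x, y, z in rad. A call has 1 to 5 rows; each row shifts and turns the commanded pose from where the row before left it, along the tool's axes as they then stand; what a row does not reach is not made up. A row lasts 1/10 s, in which the tool goes at most 50 mm and 8.59 degrees, less where a joint would pass 70% of its speed; a pose out of reach is approached as far as the arm can. A call is refused whole if a number of a shift passes 50 or a number of a turn 0.15, either way. A call with a gripper value outside its range is refused whole. "gripper" is the finger opening in mm, from 0 to 85.4, set as the call begins (left out, the last holds). The fingers move at their own pace and stop on an object; "newtons" is the grip in N (left out, the last holds). Time passes only in rows, so rows that do not move let the fingers close. It gives the time, the measured TCP pose, the force and the opening at its end, in the units of the state.
- bot.get_obs(): the state, without advancing time (a new reading comes with each control period).
- bot.camera(name): name is "side" or "top"; returns a dict with "color" (400x640x3 uint8, red, green, blue), "fx", "fy", "cx", "cy" (pixels), "R" (3x3) and "t" (3): a world point X has camera coordinates R X + t. Camera axes: x right, y down, z forward; pixel columns grow to the right and rows downward; lengths in m; the calibration is good to about 2 mm. A picture is of the moment at which its call begins. There is no depth.
- bot.job_done(): hands the job in, once; it reports no verdict.
Trained networks look in a picture, given as the dict that the camera call returned (one of the last four; its "shot" number tells which), for a name from the list of things; names that differ only in an ending like _2 or _b are one class to them, and where a whole thing is asked for, a point or a joint stands for the part that bears it (a point fixed in the world has none). Each returns a list of dicts, best first, with "confidence" (0 to 1); they miss things now and then, are a little off and sometimes report something else, mostly with a low value. They report only what shows in the picture. A call takes as long as a camera call. They do not tell look-alikes from the thing itself.
- bot.look_for(picture, label): "rect" ([left, top, width, height] in pixels, round what is visible of it).
The state is a dict: "time": time; "q": joint angles; "qd": joint speeds; "joint_efforts": joint torques, N m; "ee_pos": TCP position; "tcp_rot": TCP orientation; "wrist_force": force on the tool from outside, world axes, zero at the start; "torque": the same for the moment, N m; "opening": finger opening in m.
Only numpy, scipy, OpenCV 4.12 (cv2) and the standard library are available. Lean on these libraries where they do the work, as an engineer would, in place of code of your own. Each camera call takes 0.05 s, during which the arm holds its last target.

TASK

The desk recorder's media tray is locked shut. Take the release pin from its stand, feel gently for the small hole in the recorder's top plate and push the pin's thin rod down it until the hidden latch lets the tray spring out, never forcing the pin (keep well under 30 N). Then stand the pin back in its stand, draw the tray out fully to its stop, and leave everything else on the desk where it is.

Things in the scene. Friction and masses are not known exactly. Their poses are not given: they have to be found in the camera images.
- pin: Release pin: steel rod, 5 mm across with a round end, 45 mm long, under a black square grip 16 x 16 x 52 mm (60 g). Starts upright in the stand. Origin: the very tip of the rod; z runs up the rod to the grip (grip from z = 45 to 97 mm), x and y square to the grip's flat faces.
- stand: Pin stand: fixed bare metal block 56 x 56 x 50 mm with one upright hole 12 mm wide right through its middle; may stand left or right of the recorder. The pin's rod hangs in the hole, its grip resting on the block's top. Origin: centre of the underside.
- recorder: Desk recorder, fixed grey and black box 140 deep (x), 220 wide (y), 90 mm high. Origin: centre of the underside; z up, x to its back: its front (with the tray) looks along its own -x, roughly towards the robot; y to the left seen from the robot. On its top lies a bare metal plate 44 x 74 mm, 4 mm thick.
- release (a point): Nominal place of the release hole, in the upper face of the metal top plate, 94 mm above the desk, at x = 10, y = -60 mm of the recorder; same axes. The plate is fitted with play: the real hole (8 mm wide, sharp-edged, straight down, in the middle of the plate) lies up to 12 mm from this point along the recorder's y, either way, none along x.
- latch_pad (a point): Nominal rest of the hidden latch pad, 18 mm under release; the real one rests up to 4 mm higher or lower. Broad enough for any hole position. About 3.5 N starts it, plus 0.35 N per mm, plus about 1 N of friction. It lets go after 7 to 8 mm of travel; hard stop at 11 mm. It springs back when the pin leaves; the tray stays released. This point does not move with the pad.
- tray (a joint): How far the tray is out, m: 0 shut and locked, flush with the front; once unlatched a spring drives it out to about 0.055, slowing over about a second; 0.090 is the stop, fully out. It slides along the recorder's -x, pulled by under 5 N, and stays where it is left.
- tray_wall (a point): Middle of the top edge of the tray's upright front wall: wall 10 mm thick (along the recorder's x), 96 mm wide, top edge 75 mm above the desk; the tray behind it is open from above, inner floor 30 mm above the desk, so the wall can be pinched from above. Moves with the tray; same axes as the recorder.
- mug: White mug, 76 mm wide, 90 mm high, loose bystander. Origin: centre of the underside.
- tape: Grey roll 64 mm wide, 18 mm high, lying flat, loose bystander. Origin: centre of the underside.
- card_case: Black card case 60 x 45 x 12 mm, loose bystander. Origin: centre of the underside.
- stapler: Stapler 120 x 34 x 42 mm, loose bystander. Origin: centre of the underside.
- highlighter: Flat grey marker 110 x 22 x 16 mm lying on a pile of script pages 12 mm high, loose bystander. Origin: centre of the underside.
- clock: Black desk clock 40 x 90 x 60 mm, loose bystander behind the recorder. Origin: centre of the underside.
There are look-alikes about, which are no part of the job. Of the things that look like the stand, take the one that is nearest to the robot's base at the start.

How it is judged:
By the outcome, as a careful person would: the job done as asked, in the order asked, and still so for the second after the job is handed in, with the robot touching nothing.
It also fails if it takes over 72 s, if anything falls off the work surface, if the arm or the gripper's body presses on something with over 40 N, if the wrist force passes 120 N, or if a joint passes its speed limit or range.

## Working session

There is one attempt and no reset: what is moved stays moved. The work goes in short steps, Python scripts to look and compute and a tool call to move; the robot and the scene stay as the last step left them, time stands still between calls to the robot, and variables do not carry over. Pictures are saved under pics/ and viewed, and the job is handed in when it is done.

Besides the shell and the picture viewer there is one more tool, called as name(argument=value, ...), one argument or row to a line, values as JSON. servo_tool: Moves the arm, as the interface text tells. Its arguments: {"type":"object","properties":{"motion":{"type":"array","items":{"type":"array","items":{"type":"array","items":{"type":"number"}}}},"gripper":{"type":"number"},"newtons":{"type":"number"}},"required":["motion"]}

```bash
mkdir -p pics; ls; cat > h.py <<'E'
import numpy as np,cv2
from workcell import bot
def save(p,n): cv2.imwrite('pics/'+n+'.png',p['color'][:,:,::-1])
def ray(p,u,v,z):
    R=np.array(p['R']);t=np.array(p['t']);c=-R.T@t
    d=R.T@np.array([(u-p['cx'])/p['fx'],(v-p['cy'])/p['fy'],1.])
    return c+d*(z-c[2])/d[2]
def proj(p,X):
    c=np.array(p['R'])@np.array(X)+np.array(p['t']);return (p['fx']*c[0]/c[2]+p['cx'],p['fy']*c[1]/c[2]+p['cy'])
E
python3 - <<'E'
from h import *
for n in('top','side'):
    p=bot.camera(n);save(p,n+'0')
    print(n,p['shot'],p['fx'],-np.array(p['R']).T@p['t'],np.round(p['R'],3).tolist())
    for l in('pin','stand','recorder','tray','mug','tape','card_case','stapler','highlighter','clock'):
        print(l,[(np.round(d['rect']).tolist(),round(d['confidence'],2)) for d in bot.look_for(p,l)[:4]])
print(bot.get_obs())
E
```

```text
pics
top 1 437.7395724952445 [ 0.43410859 -0.00864608  1.36129759] [[0.029, -1.0, -0.009], [-0.994, -0.028, -0.103], [0.102, 0.012, -0.995]]
pin []
stand [([171.0, 225.0, 32.0, 18.0], 0.98), ([212.0, 235.0, 22.0, 20.0], 0.71)]
recorder [([412.0, 229.0, 40.0, 26.0], 0.73), ([294.0, 155.0, 73.0, 52.0], 0.66)]
tray []
mug [([410.0, 227.0, 44.0, 26.0], 0.91)]
tape [([259.0, 255.0, 20.0, 21.0], 0.51)]
card_case [([360.0, 258.0, 21.0, 25.0], 0.76)]
stapler [([192.0, 172.0, 44.0, 14.0], 0.73)]
highlighter [([431.0, 161.0, 25.0, 30.0], 0.49)]
clock [([222.0, 138.0, 35.0, 24.0], 0.8), ([192.0, 170.0, 43.0, 13.0], 0.62)]
side 2 492.4234341164288 [0.01833567 0.66316386 1.03360661] [[-0.771, -0.636, 0.006], [-0.474, 0.569, -0.672], [0.424, -0.521, -0.74]]
pin [([269.0, 305.0, 10.0, 16.0], 0.62), ([306.0, 198.0, 22.0, 35.0], 0.5)]
stand [([220.0, 335.0, 38.0, 35.0], 0.61), ([259.0, 307.0, 38.0, 36.0], 0.57), ([304.0, 197.0, 28.0, 32.0], 0.18)]
recorder [([253.0, 154.0, 94.0, 89.0], 0.57)]
tray [([305.0, 197.0, 24.0, 34.0], 0.79)]
mug [([399.0, 147.0, 38.0, 36.0], 0.58)]
tape [([322.0, 288.0, 26.0
[... 187 characters left out ...]
46)]
clock [([185.0, 226.0, 30.0, 45.0], 0.7)]
{'time': 1.1, 'q': array([-7.45982366e+01,  4.97795650e+00,  1.00784499e+01,  9.51013830e+01,
        4.50242207e-04,  9.00004992e+01]), 'qd': array([-0.00174081,  0.06995826, -0.06606197, -0.01320031,  0.03358705,
       -0.00676643]), 'joint_efforts': array([-7.83378619e-04, -5.20108974e+01,  4.64861369e+01,  1.80624622e-03,
       -5.53138966e-05, -1.81242967e-05]), 'ee_pos': array([ 0.1460697 , -0.53023109,  0.25029531]), 'tcp_rot': array([-1.79999110e+02, -4.50234456e-04,  1.54012642e+01]), 'wrist_force': array([ 1.03916237,  0.91075864, -0.39530916]), 'torque': array([ 0.01672714, -0.00785948, -0.00159831]), 'opening': 0.08557831278816956}
```

View pics/top0.png

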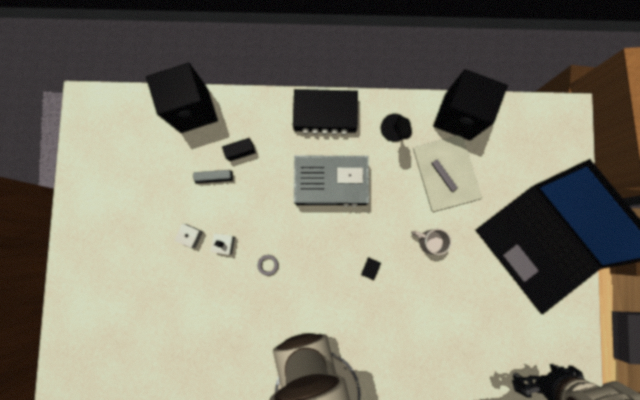

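View pics/side0.png

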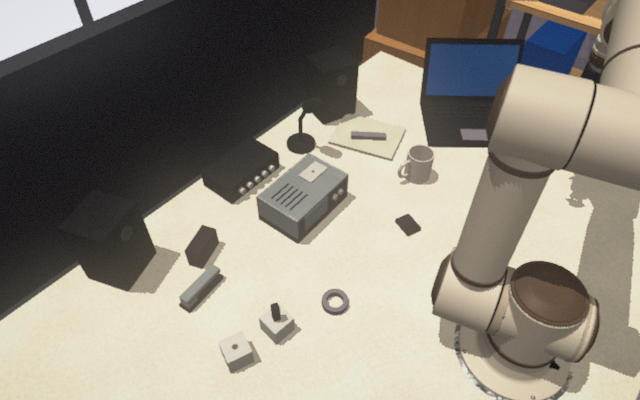

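```bash
python3 - <<'E'
import cv2
a=cv2.imread('pics/top0.png');b=cv2.imread('pics/side0.png')
cv2.imwrite('pics/c1.png',cv2.resize(a[130:280,160:360],None,fx=4,fy=4,interpolation=cv2.INTER_CUBIC))
cv2.imwrite('pics/c2.png',cv2.resize(b[240:390,160:360],None,fx=4,fy=4,interpolation=cv2.INTER_CUBIC))
cv2.imwrite('pics/c3.png',cv2.resize(b[120:260,230:430],None,fx=4,fy=4,interpolation=cv2.INTER_CUBIC))
E
```

```text
(no output)
```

View pics/c1.png

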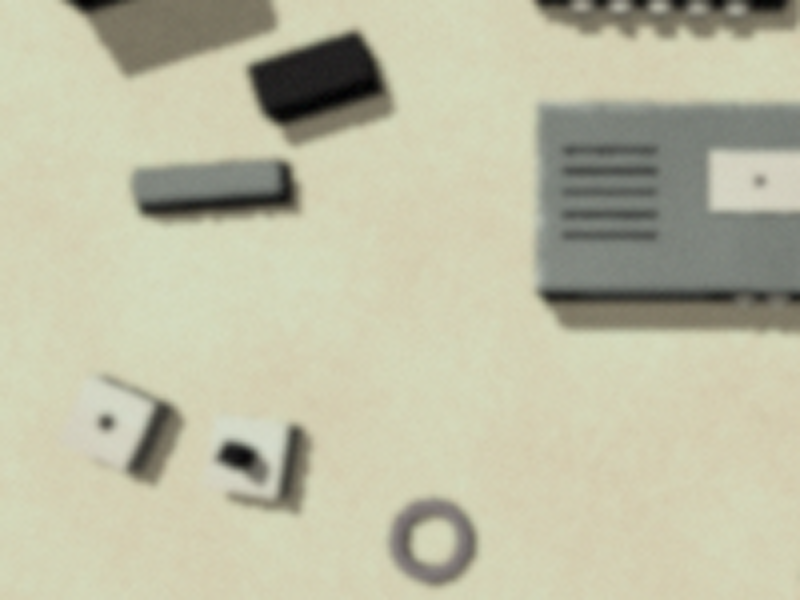

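View pics/c2.png

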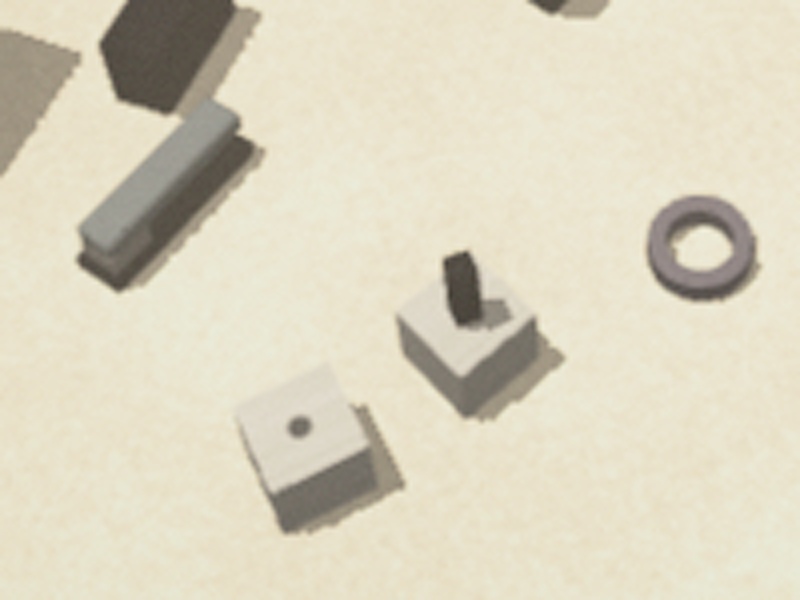

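View pics/c3.png

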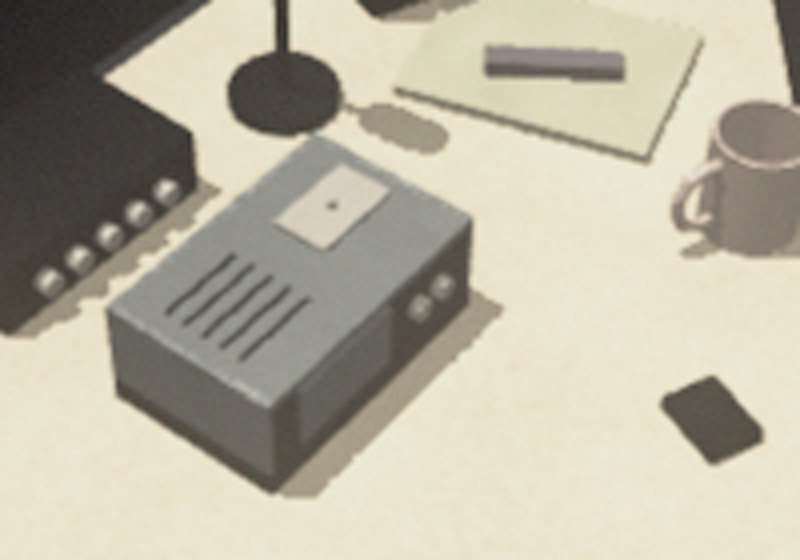

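```bash
cat > m.py <<'E'
from h import *
from scipy.optimize import least_squares
def tri(ps,uvs):
    A=[];b=[]
    for p,(u,v) in zip(ps,uvs):
        R=np.array(p['R']);t=np.array(p['t']);n=[(u-p['cx'])/p['fx'],(v-p['cy'])/p['fy']]
        for i in(0,1):
            A.append(R[i]-n[i]*R[2]);b.append(n[i]*t[2]-t[i])
    return np.linalg.lstsq(np.array(A),np.array(b),rcond=None)[0]
def blob(p,box,thr=None):
    u0,v0,u1,v1=box
    g=cv2.cvtColor(p['color'],cv2.COLOR_RGB2GRAY)[v0:v1,u0:u1].astype(float)
    bg=np.median(g); w=np.clip(bg-15-g,0,None)
    V,U=np.mgrid[v0:v1,u0:u1]
    return (w*U).sum()/w.sum(),(w*V).sum()/w.sum(),w.sum()
E
python3 - <<'E'
from m import *
T=bot.camera('top');S=bot.camera('side')
import pickle;pickle.dump((T,S),open('s0.pkl','wb'))
t=blob(T,(343,170,358,181));s=blob(S,(308,166,319,177));print('hole',t,s,tri((T,S),(t[:2],s[:2])),ray(T,t[0],t[1],.094),ray(S,s[0],s[1],.094))
# corners of plate
c=lambda x,y,o:((x+.5)/4-.5+o[0],(y+.5)/4-.5+o[1])
# stands
for nm,px in (('lookalike hole',(300,427)),):
    q=c(*px,(160,240));print(nm,ray(S,*q,.05))
q=c(106,422,(160,130));print('la top',ray(T,*q,.05))
# stand w/ pin top face corners
for px in((398,318),(466,376),(536,318)): q=c(*px,(160,240));print('st S',ray(S,*q,.05))
for px in((208,488),(279,502),(292,424),(220,415)): q=c(*px,(160,130));print('st T',ray(T,*q,.05))
for px in((107,312),(275,408),(471,218),(318,136)): q=c(*px,(230,120));print('rec S',ray(S,*q,.09))
for px in((538,104),(540,292)): q=c(*px,(160,130));print('rec T',ray(T,*q,.09))
for px in((275,224),(328,250),(389,190),(338,163)): q=c(*px,(230,120));print('plate S',ray(S,*q,.094))
# grip top
print('grip', tri((T,S),(c(236,452,(160,130)),c(457,255,(160,240)))))
a=T['color'];b=S['color']
def m(a,b,n): cv2.imwrite('pics/'+n+'.png',cv2.resize(np.hstack([a,b])[:,:,::-1],None,fx=8,fy=8,interpolation=cv2.INTER_NEAREST))
m(a[215:265,165:215],np.ascontiguousarray(b[300:350,250:300]),'d1')
m(a[215:265,200:250],np.ascontiguousarray(b[295:345,250:300]),'d2')
cv2.imwrite('pics/d3.png',cv2.resize(a[145:220,285:380,::-1],None,fx=8,fy=8,interpolation=cv2.INTER_CUBIC))
E
```

```text
hole (np.float64(349.5076923076923), np.float64(174.77692307692308), np.float64(260.0)) (np.float64(313.82282282282284), np.float64(172.02702702702703), np.float64(333.0)) [ 0.6474226  -0.07913447  0.08924845] [ 0.64781073 -0.07809108  0.094     ] [ 0.64299883 -0.07606739  0.094     ]
lookalike hole [0.45954694 0.40547778 0.05      ]
la top [0.45873103 0.4045112  0.05      ]
st S [0.46464908 0.3257001  0.05      ]
st S [0.41168825 0.3273096  0.05      ]
st S [0.40571535 0.27677704 0.05      ]
st T [0.41189964 0.32529052 0.05      ]
st T [0.40309864 0.27174238 0.05      ]
st T [0.46127845 0.26492548 0.05      ]
st T [0.46643139 0.31925612 0.05      ]
rec S [0.6992696  0.09032346 0.09      ]
rec S [0.561046   0.08174971 0.09      ]
rec S [ 0.56991576 -0.13172937  0.09      ]
rec S [ 0.70418372 -0.12815408  0.09      ]
rec T [0.70117651 0.0863976  0.09      ]
rec T [0.56175009 0.08001913 0.09      ]
plate S [ 0.66618801 -0.03848704  0.094     ]
plate S [ 0.6225929  -0.04258305  0.094     ]
plate S [ 0.6278016  -0.11400993  0.094     ]
plate S [ 0.67236796 -0.11238386  0.094     ]
grip [0.44099461 0.29481824 0.10183873]
```

View pics/d2.png

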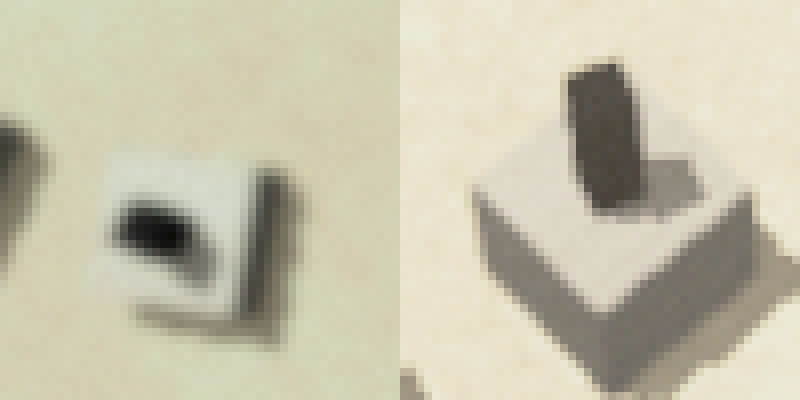

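View pics/d3.png

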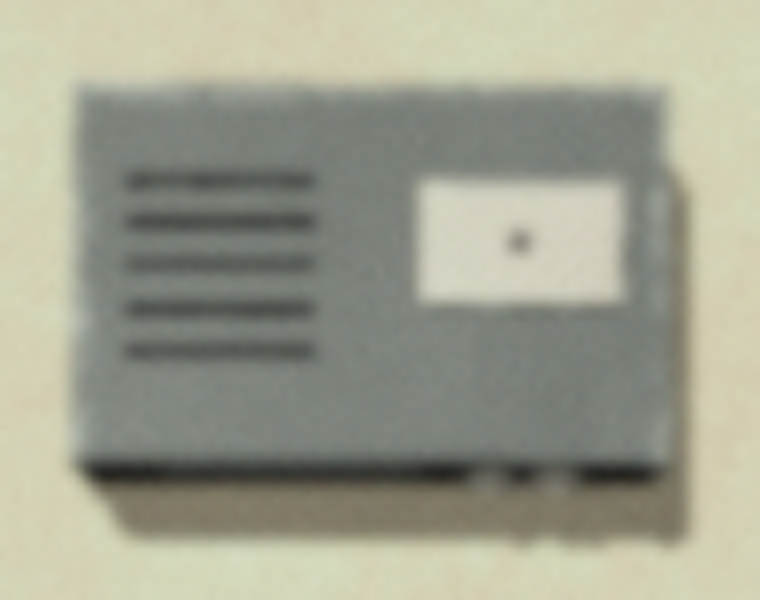

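```bash
cat > fit.py <<'E'
from m import *
import pickle
T,S=pickle.load(open('s0.pkl','rb'))
def hull(p,x,y,yaw,half,z0,z1):
    c,s=np.cos(yaw),np.sin(yaw)
    P=[proj(p,(x+c*a-s*b,y+s*a+c*b,z)) for a in(-half,half) for b in(-half,half) for z in(z0,z1)]
    return cv2.convexHull(np.array(P,np.float32))[:,0]
def mask(h,box,ss=8):
    u0,v0,u1,v1=box
    m=np.zeros(((v1-v0)*ss,(u1-u0)*ss),np.uint8)
    q=(h-np.array([u0-.5,v0-.5]))*ss-.5
    cv2.fillPoly(m,[np.round(q*16).astype(np.int32)],255,shift=4)
    m=cv2.resize(m,(u1-u0,v1-v0),interpolation=cv2.INTER_AREA)/255.
    return cv2.GaussianBlur(m,(0,0),.6)
g=lambda p,b:cv2.cvtColor(p['color'],cv2.COLOR_RGB2GRAY)[b[1]:b[3],b[0]:b[2]].astype(float)
bt=(211,236,228,252);bs=(268,300,282,325)
out=[]
G={'T':(T,bt,np.clip((120-g(T,bt))/80,0,1)),'S':(S,bs,np.clip((115-g(S,bs))/45,0,1))}
print(np.round(g(S,bs)[::3]).astype(int)); print(np.round(g(T,bt)[::2]).astype(int))
for k,(p,b,tgt) in G.items():
    best=[]
    for yaw in np.radians(np.arange(-45,45,7.5)):
        f=lambda v:(mask(hull(p,v[0],v[1],yaw,.008,.05,.102),b)-tgt).ravel()
        from scipy.optimize import minimize
        r=minimize(lambda v:(f(v/1000)**2).sum(),[438,295],method='Nelder-Mead',options=dict(initial_simplex=[[438,295],[443,295],[438,300]]))
        best.append((round(r.fun,2),round(np.degrees(yaw),1),np.round(r.x,1).tolist()))
    print(k,sorted(best))
# hole, tight
for p,b in((T,(347,172,353,178)),(S,(309,168,317,175))): 
    x=blob(p,b); print(x, ray(p,x[0],x[1],.094)); print(g(p,b).astype(int))
E
python3 fit.py
```

```text
[[229 231 228 228 227 226 227 229 228 226 226 227 225 226]
 [229 228 225 217 204 168 126 110  82 153 213 223 225 226]
 [229 228 186  83  79  81  83  81  81  82 103 176 216 221]
 [224 220 187 107  78  82  77  75  78  78  74 126 195 218]
 [215 215 215 171  75  74  74  72  73  72  71  99 177 213]
 [218 217 217 177  96  73  72  71  69  70  72  72 111 139]
 [218 218 218 216 176  85  70  73  69  68  71  73  98 128]
 [216 214 214 214 215 196 140 122 131 126 138 137 156 156]
 [215 216 216 213 215 212 214 214 214 214 215 215 213 212]]
[[205 207 211 212 214 214 215 214 216 213 213 215 212 212 212 212 212]
 [209 209 210 212 211 210 206 207 210 213 214 213 212 215 215 213 213]
 [208 209 211 202 178 151 131 133 145 159 176 191 202 210 213 214 214]
 [205 206 198 166 110  61  37  35  32  39  54  86 121 165 196 209 213]
 [206 200 175 131  77  47  33  28  19  16  12  28  60 110 157 187 205]
 [206 206 202 190 170 144 114  84  68  52  49  59  83 101 118 144 179]
 [210 210 209 210 207 206 200 191 185 169 142 121 111 112 118 140 174]
 [208 207 209 208 210 207 207 208 208 205 196 179 162 145 145 171 196]]
[... 1235 characters left out ...]
85), np.float64(0.0), [437.8, 299.2]), (np.float64(43.28), np.float64(7.5), [438.1, 299.9])]
(np.float64(349.5375), np.float64(174.8375), np.float64(160.0)) [ 0.64763373 -0.07818226  0.094     ]
[[207 206 204 203 204 207]
 [204 198 185 187 196 203]
 [202 184 161 158 181 200]
 [201 177 150 149 178 199]
 [203 187 172 170 189 203]
 [207 202 199 198 202 207]]
(np.float64(312.6), np.float64(170.92), np.float64(225.0)) [ 0.64836327 -0.07724935  0.094     ]
[[208 208 207 207 208 209 206 207]
 [208 205 208 205 202 201 207 210]
 [207 207 197 176 164 186 206 210]
 [208 208 180 137 130 178 210 208]
 [207 207 197 177 175 195 211 208]
 [205 205 208 207 207 209 210 206]
 [206 206 205 210 206 210 208 208]]
```

```bash
cat > fit2.py <<'E'
import io,contextlib
with contextlib.redirect_stdout(io.StringIO()):
    from fit import *
from scipy.optimize import minimize
# side only, and joint w/ dark thr in top
bs=(266,298,284,328)
ts=np.clip((150-g(S,bs))/75,0,1); tt=np.clip((110-g(T,bt))/80,0,1)
res=[]
for yd in range(-45,45,5):
    y=np.radians(yd)
    f=lambda v:((mask(hull(S,v[0]/1e3,v[1]/1e3,y,.008,.05,.102),bs)-ts)**2).sum()
    r=minimize(f,[438,299],method='Nelder-Mead',options=dict(initial_simplex=[[436,299],[441,298],[438,302]]))
    res.append((round(r.fun,2),yd,np.round(r.x,1).tolist()))
print(sorted(res)[:6])
yb=np.radians(sorted(res)[0][1]);xb=sorted(res)[0][2]
def ov(p,b,fn,lst):
    x0,y0,x1,y1=b
    im=cv2.resize(p['color'][y0:y1,x0:x1,::-1],None,fx=10,fy=10,interpolation=cv2.INTER_NEAREST)
    for (x,y,w,col) in lst:
        h=hull(p,x,y,w,.008,.05,.102); cv2.polylines(im,[np.round((h-[x0-.5,y0-.5])*10).astype(np.int32)],True,col,1)
        h=hull(p,x,y,np.radians(-6),.028,.0,.05); cv2.polylines(im,[np.round((h-[x0-.5,y0-.5])*10).astype(np.int32)],True,col,1)
    return im
L=[(xb[0]/1e3,xb[1]/1e3,yb,(0,0,255)),(.436,.297,yb,(0,255,0))]
a=ov(T,(203,226,243,262),0,L);b=ov(S,(255,298,297,345),0,L)
H=max(a.shape[0],b.shape[0]);a=cv2.copyMakeBorder(a,0,H-a.shape[0],0,0,0);b=cv2.copyMakeBorder(b,0,H-b.shape[0],0,0,0)
cv2.imwrite('pics/ov.png',cv2.resize(np.hstack([a,b]),None,fx=.95,fy=.95))
E
python3 fit2.py
```

```text
[(np.float64(8.65), -35, [437.4, 299.8]), (np.float64(9.13), -40, [437.6, 299.6]), (np.float64(10.4), -30, [437.6, 299.8]), (np.float64(10.68), -45, [437.5, 299.3]), (np.float64(13.46), -25, [437.0, 299.9]), (np.float64(13.54), 40, [437.8, 299.3])]
```

View pics/ov.png

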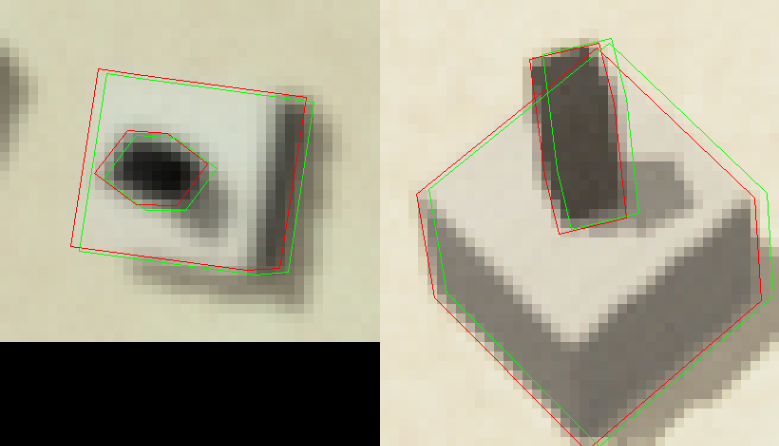

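```bash
cat > plan.py <<'E'
import sys
from h import *
from scipy.spatial.transform import Rotation as Ro
def plan(x,y,z,yaw,n=None,cur=None):
    o=bot.get_obs();p=o['ee_pos'];R=Ro.from_euler('xyz',o['tcp_rot'],degrees=True)
    Rt=Ro.from_euler('xyz',[180,0,yaw],degrees=True)
    d=np.array([x,y,z])-p; rv=(R.inv()*Rt).as_rotvec()
    if n is None: n=max(1,int(np.ceil(max(np.linalg.norm(d)/.048,np.linalg.norm(rv)/.14))))
    print('t',round(o['time'],2),'pos',np.round(p*1e3,2),'rpy',np.round(o['tcp_rot'],2),'F',np.round(o['wrist_force'],1),'op',round(o['opening']*1e3,1),'n',n)
    for i in range(n):
        Ri=R*Ro.from_rotvec(rv*i/n)
        print([round(v,1) for v in Ri.inv().apply(d/n*1e3)]+[round(v,3)+0 for v in rv/n])
if __name__=='__main__': plan(*map(float,sys.argv[1:5]),*(map(int,sys.argv[5:6])))
E
python3 plan.py .437 .298 .21 55
```

```text
t 1.2 pos [ 146.06 -530.23  250.28] rpy [-180.     0.    15.4] F [ 0.1 -0.6  0.3] op 85.8 n 19
[np.float64(26.3), np.float64(-38.0), np.float64(2.1), np.float64(0.0), np.float64(0.0), np.float64(-0.036)]
[np.float64(27.7), np.float64(-37.0), np.float64(2.1), np.float64(0.0), np.float64(0.0), np.float64(-0.036)]
[np.float64(29.0), np.float64(-35.9), np.float64(2.1), np.float64(0.0), np.float64(0.0), np.float64(-0.036)]
[np.float64(30.3), np.float64(-34.9), np.float64(2.1), np.float64(0.0), np.float64(0.0), np.float64(-0.036)]
[np.float64(31.6), np.float64(-33.7), np.float64(2.1), np.float64(0.0), np.float64(0.0), np.float64(-0.036)]
[np.float64(32.8), np.float64(-32.6), np.float64(2.1), np.float64(0.0), np.float64(0.0), np.float64(-0.036)]
[np.float64(33.9), np.float64(-31.4), np.float64(2.1), np.float64(0.0), np.float64(0.0), np.float64(-0.036)]
[np.float64(35.1), np.float64(-30.1), np.float64(2.1), np.float64(0.0), np.float64(0.0), np.float64(-0.036)]
[np.float64(36.1), np.float64(-28.8), np.float64(2.1), np.float64(0.0), np.float64(0.0), np.float64(-0.036)]
[np.float64(37.1), np.fl
[... 365 characters left out ...]
t64(0.0), np.float64(0.0), np.float64(-0.036)]
[np.float64(40.7), np.float64(-21.8), np.float64(2.1), np.float64(0.0), np.float64(0.0), np.float64(-0.036)]
[np.float64(41.5), np.float64(-20.3), np.float64(2.1), np.float64(0.0), np.float64(0.0), np.float64(-0.036)]
[np.float64(42.2), np.float64(-18.8), np.float64(2.1), np.float64(0.0), np.float64(0.0), np.float64(-0.036)]
[np.float64(42.9), np.float64(-17.2), np.float64(2.1), np.float64(0.0), np.float64(0.0), np.float64(-0.036)]
[np.float64(43.5), np.float64(-15.7), np.float64(2.1), np.float64(0.0), np.float64(0.0), np.float64(-0.036)]
[np.float64(44.0), np.float64(-14.1), np.float64(2.1), np.float64(0.0), np.float64(0.0), np.float64(-0.036)]
```

servo_tool(
  motion=[
    [[26.3,-38,2.1,0,0,-0.036],[27.7,-37,2.1,0,0,-0.036],[29,-35.9,2.1,0,0,-0.036],[30.3,-34.9,2.1,0,0,-0.036],[31.6,-33.7,2.1,0,0,-0.036]],
  ],
)

```text
time: 1.7
ee_pos: [0.2229, -0.3107, 0.2397]
tcp_rot: [180.0, -0.0, 25.8]
wrist_force: [1.7, 0.5, 1.0]
opening: 0.0858
```

servo_tool(
  motion=[
    [[32.8,-32.6,2.1,0,0,-0.036],[33.9,-31.4,2.1,0,0,-0.036],[35.1,-30.1,2.1,0,0,-0.036],[36.1,-28.8,2.1,0,0,-0.036],[37.1,-27.5,2.1,0,0,-0.036]],
  ],
)

```text
time: 2.2
ee_pos: [0.2999, -0.0928, 0.2295]
tcp_rot: [179.9, -0.0, 36.1]
wrist_force: [1.7, 0.3, 0.1]
opening: 0.0855
```

servo_tool(
  motion=[
    [[38.1,-26.1,2.1,0,0,-0.036],[39,-24.7,2.1,0,0,-0.036],[39.9,-23.3,2.1,0,0,-0.036],[40.7,-21.8,2.1,0,0,-0.036],[41.5,-20.3,2.1,0,0,-0.036]],
  ],
)

```text
time: 2.7
ee_pos: [0.3774, 0.1253, 0.219]
tcp_rot: [180.0, -0.1, 46.5]
wrist_force: [0.8, -0.6, 0.8]
opening: 0.0854
```

servo_tool(
  motion=[
    [[42.2,-18.8,2.1,0,0,-0.036],[42.9,-17.2,2.1,0,0,-0.036],[43.5,-15.7,2.1,0,0,-0.036],[44,-14.1,2.1,0,0,-0.036],[0,0,0,0,0,0]],
  ],
)

```text
time: 3.2
ee_pos: [0.4402, 0.301, 0.2078]
tcp_rot: [-179.9, 0.1, 54.8]
wrist_force: [-0.0, -0.4, -0.5]
opening: 0.0855
```

```bash
python3 plan.py .437 .298 .12 55; python3 - <<'E'
from h import *
for n in('top','side'):
    p=bot.camera(n); q=[int(v) for v in proj(p,(.437,.298,.1))]
    x0,y0=max(0,q[0]-50),max(0,min(300,q[1]-60))
    cv2.imwrite(f'pics/a_{n}.png',cv2.resize(p['color'][y0:y0+100,x0:x0+100,::-1],None,fx=6,fy=6,interpolation=cv2.INTER_CUBIC))
E
```

```text
t 3.2 pos [440.18 300.99 207.85] rpy [-1.7991e+02  1.3000e-01  5.4850e+01] F [-0.  -0.4 -0.5] op 85.5 n 2
[np.float64(-2.0), np.float64(-0.4), np.float64(43.9), np.float64(-0.001), np.float64(0.001), np.float64(-0.001)]
[np.float64(-2.1), np.float64(-0.4), np.float64(43.9), np.float64(-0.001), np.float64(0.001), np.float64(-0.001)]
```

View pics/a_side.png

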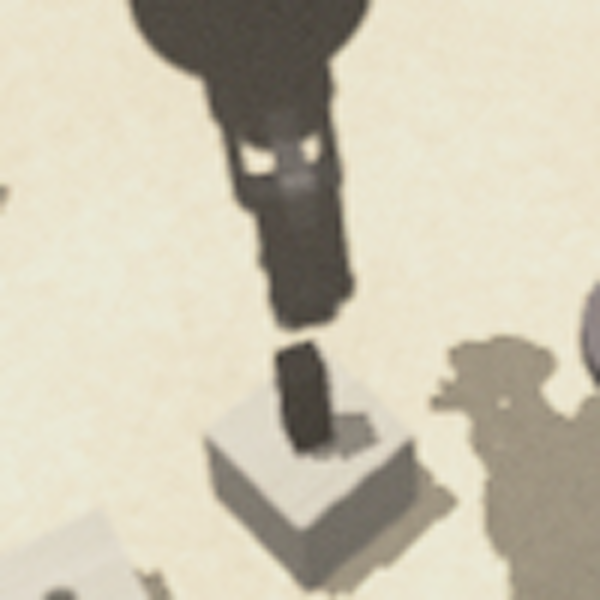

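servo_tool(
  motion=[
    [[-2,-0.4,40,0,0,0],[-2,-0.4,40,0,0,0],[0,0,30,0,0,0],[0,0,15,0,0,0],[0,0,3,0,0,0]],
  ],
)

```text
time: 3.8
ee_pos: [0.436, 0.2931, 0.0816]
tcp_rot: [-180.0, 0.1, 54.5]
wrist_force: [-0.3, 0.4, 0.7]
opening: 0.0853
```

servo_tool(
  motion=[
    [[0,0,0,0,0,0],[0,0,0,0,0,0]],
  ],
)

```text
time: 4.0
ee_pos: [0.4374, 0.2946, 0.0844]
tcp_rot: [179.9, -0.1, 54.6]
wrist_force: [0.2, 0.2, -0.6]
opening: 0.0854
```

```bash
python3 plan.py .437 .298 .078 55; python3 - <<'E'
from h import *
for n in('top','side'):
    p=bot.camera(n); q=[int(v) for v in proj(p,(.437,.298,.1))]
    x0,y0=max(0,q[0]-50),max(0,min(300,q[1]-60))
    cv2.imwrite(f'pics/b_{n}.png',cv2.resize(p['color'][y0:y0+100,x0:x0+100,::-1],None,fx=6,fy=6,interpolation=cv2.INTER_CUBIC))
E
```

```text
t 4.0 pos [437.41 294.61  84.38] rpy [ 1.7994e+02 -1.5000e-01  5.4570e+01] F [ 0.2  0.2 -0.6] op 85.4 n 1
[np.float64(2.5), np.float64(-2.3), np.float64(6.4), np.float64(0.001), np.float64(-0.003), np.float64(-0.007)]
```

View pics/b_side.png

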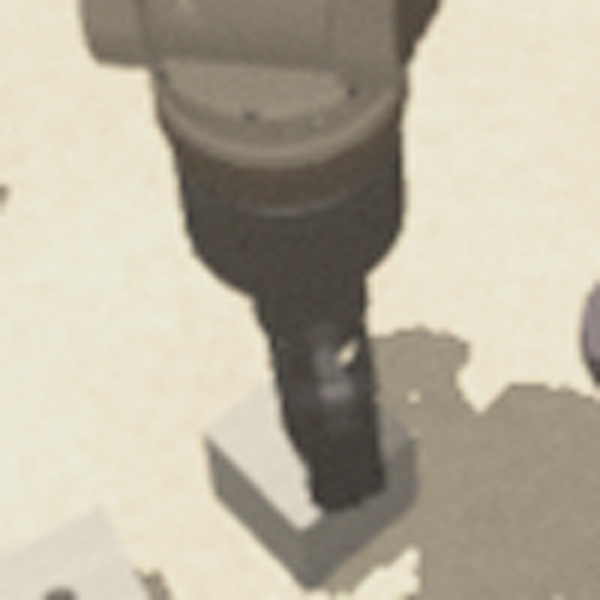

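servo_tool(
  motion=[
    [[2,-2,4,0,0,0],[0,0,0,0,0,0],[0,0,0,0,0,0]],
  ],
)

```text
time: 4.4
ee_pos: [0.436, 0.2972, 0.0783]
tcp_rot: [-180.0, 0.0, 54.6]
wrist_force: [-0.4, 0.5, -0.1]
opening: 0.0852
```

```bash
python3 plan.py .437 .298 .078 55
```

```text
t 4.4 pos [436.02 297.18  78.34] rpy [-1.800e+02  1.000e-02  5.461e+01] F [-0.4  0.5 -0.1] op 85.2 n 1
[np.float64(1.2), np.float64(0.3), np.float64(0.3), np.float64(0.0), np.float64(0.0), np.float64(-0.007)]
```

servo_tool(
  motion=[
    [[0,0,0,0,0,0],[0,0,0,0,0,0],[0,0,0,0,0,0],[0,0,0,0,0,0],[0,0,0,0,0,0]],
  ],
  gripper=5,
  newtons=40,
)

```text
time: 4.9
ee_pos: [0.4362, 0.2971, 0.0786]
tcp_rot: [180.0, -0.0, 54.6]
wrist_force: [0.5, 0.3, -0.0]
opening: 0.0162
```

servo_tool(
  motion=[
    [[0,0,0,0,0,0],[0,0,0,0,0,0],[0,0,0,0,0,0],[0,0,0,0,0,0],[0,0,0,0,0,0]],
  ],
)

```text
time: 5.4
ee_pos: [0.4362, 0.2971, 0.0785]
tcp_rot: [180.0, -0.0, 54.6]
wrist_force: [-0.5, -0.0, 1.9]
opening: 0.0162
```

```bash
python3 plan.py .437 .298 .078 55; python3 - <<'E'
from h import *
for n in('top','side'):
    p=bot.camera(n); q=[int(v) for v in proj(p,(.437,.298,.1))]
    x0,y0=max(0,q[0]-50),max(0,min(300,q[1]-60))
    cv2.imwrite(f'pics/c_{n}.png',cv2.resize(p['color'][y0:y0+100,x0:x0+100,::-1],None,fx=6,fy=6,interpolation=cv2.INTER_CUBIC))
E
```

```text
t 5.4 pos [436.16 297.09  78.5 ] rpy [ 1.800e+02 -1.000e-02  5.459e+01] F [-0.5 -0.   1.9] op 16.2 n 1
[np.float64(1.2), np.float64(0.2), np.float64(0.5), np.float64(0.0), np.float64(0.0), np.float64(-0.007)]
```

View pics/c_side.png

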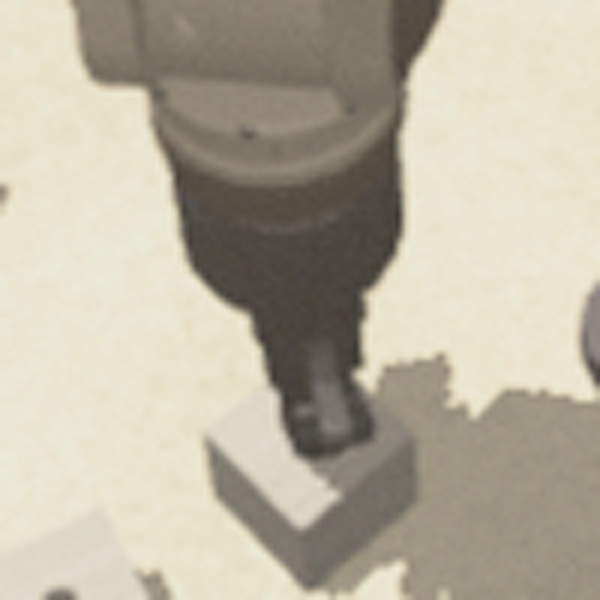

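servo_tool(
  motion=[
    [[0,0,-15,0,0,0],[0,0,-35,0,0,0],[0,0,-40,0,0,0],[0,0,-35,0,0,0],[0,0,-10,0,0,0]],
  ],
)

```text
time: 6.0
ee_pos: [0.4369, 0.2976, 0.2184]
tcp_rot: [179.9, -0.3, 54.6]
wrist_force: [-0.4, 0.1, -0.4]
opening: 0.0169
```

```bash
python3 plan.py .648 -.078 .20 55; python3 - <<'E'
from h import *
p=bot.camera('side'); q=[int(v) for v in proj(p,(.437,.298,.1))]
x0,y0=q[0]-50,q[1]-80
cv2.imwrite(f'pics/d_side.png',cv2.resize(p['color'][y0:y0+100,x0:x0+100,::-1],None,fx=6,fy=6,interpolation=cv2.INTER_CUBIC))
E
```

```text
t 6.0 pos [436.89 297.63 218.37] rpy [179.89  -0.31  54.59] F [-0.4  0.1 -0.4] op 16.9 n 9
[np.float64(-20.4), np.float64(43.3), np.float64(2.0), np.float64(0.0), np.float64(-0.001), np.float64(-0.001)]
[np.float64(-20.5), np.float64(43.3), np.float64(2.0), np.float64(0.0), np.float64(-0.001), np.float64(-0.001)]
[np.float64(-20.5), np.float64(43.3), np.float64(2.0), np.float64(0.0), np.float64(-0.001), np.float64(-0.001)]
[np.float64(-20.5), np.float64(43.2), np.float64(2.0), np.float64(0.0), np.float64(-0.001), np.float64(-0.001)]
[np.float64(-20.6), np.float64(43.2), np.float64(2.0), np.float64(0.0), np.float64(-0.001), np.float64(-0.001)]
[np.float64(-20.6), np.float64(43.2), np.float64(2.0), np.float64(0.0), np.float64(-0.001), np.float64(-0.001)]
[np.float64(-20.6), np.float64(43.2), np.float64(2.0), np.float64(0.0), np.float64(-0.001), np.float64(-0.001)]
[np.float64(-20.7), np.float64(43.2), np.float64(2.0), np.float64(0.0), np.float64(-0.001), np.float64(-0.001)]
[np.float64(-20.7), np.float64(43.2), np.float64(2.0), np.float64(0.0), np.float64(-0.001), np.float64(-0.001)]
```

View pics/d_side.png

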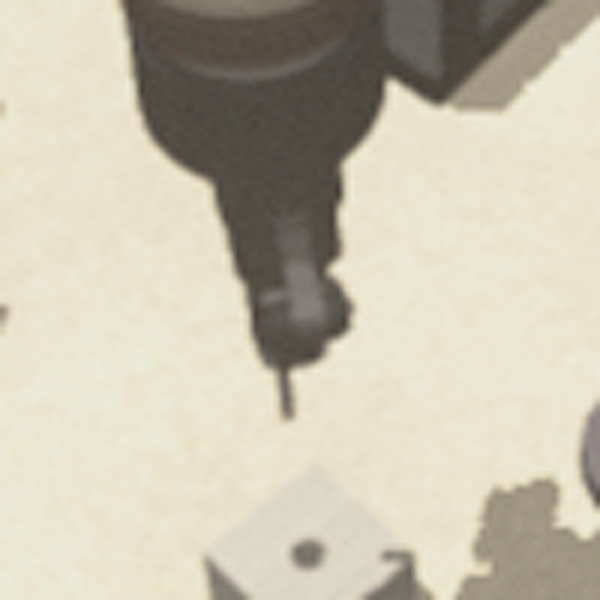

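```bash
python3 - <<'E'
from m import *
import pickle
S=bot.camera('side');T=bot.camera('top');o=bot.get_obs()
pickle.dump((T,S,o),open('s1.pkl','wb'))
print(o['time'],o['ee_pos'],o['tcp_rot'])
tip=o['ee_pos']-[0,0,.0735]
for nm,p in(('S',S),('T',T)):
    print(nm,'tip pred',proj(p,tip),'base',proj(p,tip+[0,0,.02]),'hole pred',proj(p,(.437,.298,.05)))
q=[int(v) for v in proj(S,tip)]
u0,v0=q[0]-9,q[1]-14
print(u0,v0);print(cv2.cvtColor(S['color'],cv2.COLOR_RGB2GRAY)[v0:v0+20,u0:u0+18])
h=[int(v) for v in proj(S,(.437,.298,.05))]
b=blob(S,(h[0]-5,h[1]-5,h[0]+6,h[1]+6));print('hole',b,ray(S,b[0],b[1],.05))
h=[int(v) for v in proj(T,(.437,.298,.05))]
cv2.imwrite('pics/e.png',cv2.resize(T['color'][h[1]-30:h[1]+30,h[0]-40:h[0]+40,::-1],None,fx=8,fy=8,interpolation=cv2.INTER_CUBIC))
E
```

```text
6.15 [0.43621329 0.297162   0.21353747] [ 1.79991673e+02 -2.91732410e-02  5.45901082e+01]
S tip pred (np.float64(274.7692576640289), np.float64(296.06330246359795)) base (np.float64(274.1647272821297), np.float64(290.8969921222387)) hole pred (np.float64(276.77242828725804), np.float64(317.6503490975916))
T tip pred (np.float64(213.9330584165132), np.float64(243.44516963260656)) base (np.float64(212.11068460220503), np.float64(243.37907584622792)) hole pred (np.float64(221.18485944253763), np.float64(243.44530772753325))
265 282
[[229 210 140  83  81  79  80  80  80  81  84  81  79  85 114 150 181 216]
 [227 224 182  96  85  83  80  74  79  80  81  76  80  96 160 217 231 231]
 [227 227 199 122  93  86  79  74  80  80  79  80  83 103 172 221 230 229]
 [228 228 213 155 103  95  82  80  78  77  78  77  93 150 207 227 228 228]
 [230 227 228 195 125 104  87  79  91 105 122 147 170 210 228 228 228 227]
 [231 227 227 218 189 155 109  89 144 183 199 220 227 228 230 231 229 229]
 [231 229 228 227 227 206 145 108 188 226 227 226 227 228 227 229 229 229]
 [230 230 229 228 226 212 152 106 182 22
[... 359 characters left out ...]
5 198 131 136 200 225 224 225 228 229 226 228 228]
 [226 225 228 227 225 224 208 166 164 210 228 227 226 228 227 225 228 228]
 [225 227 228 227 225 225 220 211 218 227 227 227 227 228 226 223 227 228]
 [225 227 227 225 226 225 228 227 228 227 227 227 229 226 225 225 225 227]
 [227 227 226 227 227 227 226 227 228 228 228 228 228 226 224 226 225 227]
 [228 228 226 229 229 229 228 227 226 227 227 227 227 226 227 226 224 225]
 [229 228 228 228 229 229 226 227 225 227 228 226 227 226 227 227 226 225]
 [226 228 228 228 228 227 227 226 227 228 227 226 226 224 225 224 225 226]]
hole (np.float64(275.8272604588394), np.float64(317.92240215924426), np.float64(1482.0)) [0.43815725 0.29983819 0.05      ]
```

View pics/e.png

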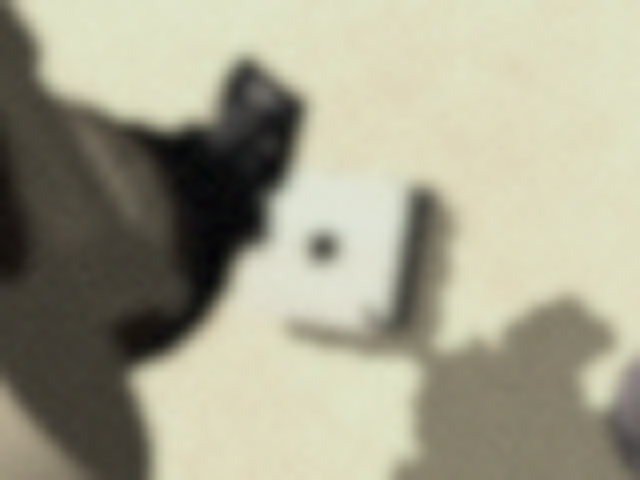

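```bash
python3 - <<'E'
from m import *
import pickle
T,S,o=pickle.load(open('s1.pkl','rb'))
P=o['ee_pos']; t=ray(S,272.35,295.2,P[2]-.0735); e=(t-P)*1e3;print(e, 'tool xy',e[0]*np.cos(.9528)+e[1]*np.sin(.9528), e[0]*np.sin(.9528)-e[1]*np.cos(.9528))
X=np.array([.6484,-.0772])-e[:2]/1e3;print(X)
from plan import plan
plan(X[0],X[1],.19,54.6)
E
```

```text
[  5.31954153   1.70930761 -73.5       ] tool xy 4.475315477912605 3.345266205993817
[ 0.64308046 -0.07890931]
t 6.15 pos [436.21 297.16 213.54] rpy [ 1.7999e+02 -3.0000e-02  5.4590e+01] F [-0.1 -0.1 -1.7] op 16.8 n 9
[np.float64(-20.7), np.float64(42.9), np.float64(2.6), np.float64(0.0), np.float64(0.0), np.float64(0.0)]
[np.float64(-20.7), np.float64(42.9), np.float64(2.6), np.float64(0.0), np.float64(0.0), np.float64(0.0)]
[np.float64(-20.7), np.float64(42.9), np.float64(2.6), np.float64(0.0), np.float64(0.0), np.float64(0.0)]
[np.float64(-20.7), np.float64(42.9), np.float64(2.6), np.float64(0.0), np.float64(0.0), np.float64(0.0)]
[np.float64(-20.7), np.float64(42.9), np.float64(2.6), np.float64(0.0), np.float64(0.0), np.float64(0.0)]
[np.float64(-20.7), np.float64(42.9), np.float64(2.6), np.float64(0.0), np.float64(0.0), np.float64(0.0)]
[np.float64(-20.7), np.float64(42.9), np.float64(2.6), np.float64(0.0), np.float64(0.0), np.float64(0.0)]
[np.float64(-20.7), np.float64(42.9), np.float64(2.6), np.float64(0.0), np.float64(0.0), np.float64(0.0)]
[np.float64(-20.7), np.float64(42.9), np.float64(2.6), np.float64(0.0), np.float64(0.0), np.float64(0.0)]
```

servo_tool(
  motion=[
    [[-20.7,42.9,2.6,0,0,0],[-20.7,42.9,2.6,0,0,0],[-20.7,42.9,2.6,0,0,0],[-20.7,42.9,2.6,0,0,0],[-20.7,42.9,2.6,0,0,0]],
  ],
)

```text
time: 6.65
ee_pos: [0.5508, 0.0865, 0.1982]
tcp_rot: [-179.9, 0.1, 54.6]
wrist_force: [1.5, -0.7, -1.2]
opening: 0.0166
```

servo_tool(
  motion=[
    [[-20.7,42.9,2.6,0,0,0],[-20.7,42.9,2.6,0,0,0],[-20.7,42.9,2.6,0,0,0],[-15.7,32.9,2.6,0,0,0],[-5,10,0,0,0,0]],
  ],
)

```text
time: 7.15
ee_pos: [0.6429, -0.0816, 0.1864]
tcp_rot: [-179.8, 0.1, 54.4]
wrist_force: [-1.0, 0.4, -1.3]
opening: 0.0167
```

servo_tool(
  motion=[
    [[0,0,0,0,0,0],[0,0,0,0,0,0],[0,0,0,0,0,0]],
  ],
)

```text
time: 7.45
ee_pos: [0.6423, -0.077, 0.19]
tcp_rot: [-180.0, -0.0, 54.7]
wrist_force: [-0.8, 1.1, -0.9]
opening: 0.0168
```

```bash
cat > look.py <<'E'
from m import *
import pickle,sys
S=bot.camera('side');T=bot.camera('top');o=bot.get_obs()
pickle.dump((T,S,o),open('s_%s.pkl'%sys.argv[1],'wb'))
print(o['time'],np.round(o['ee_pos']*1e3,1),np.round(o['tcp_rot'],2),np.round(o['wrist_force'],1),o['opening'])
tip=o['ee_pos']-[0,0,.0735]
for nm,p,c in(('S',S,(.648,-.0777,.1)),('T',T,(.648,-.0777,.1))):
    q=[int(v) for v in proj(p,c)];u0,v0=q[0]-25,q[1]-30
    print(nm,'off',u0,v0,'tip pred',np.round(proj(p,tip),1))
    cv2.imwrite(f'pics/{sys.argv[1]}_{nm}.png',cv2.resize(p['color'][v0:v0+50,u0:u0+50,::-1],None,fx=12,fy=12,interpolation=cv2.INTER_CUBIC))
E
python3 look.py f
```

```text
7.55 [642.5 -77.1 190.4] [ 1.7998e+02 -2.0000e-02  5.4680e+01] [-0.7  0.4 -1.3] 0.01642854573904504
S off 287 139 tip pred [314.2 165.8]
T off 324 144 tip pred [349.6 175.3]
```

View pics/f_S.png

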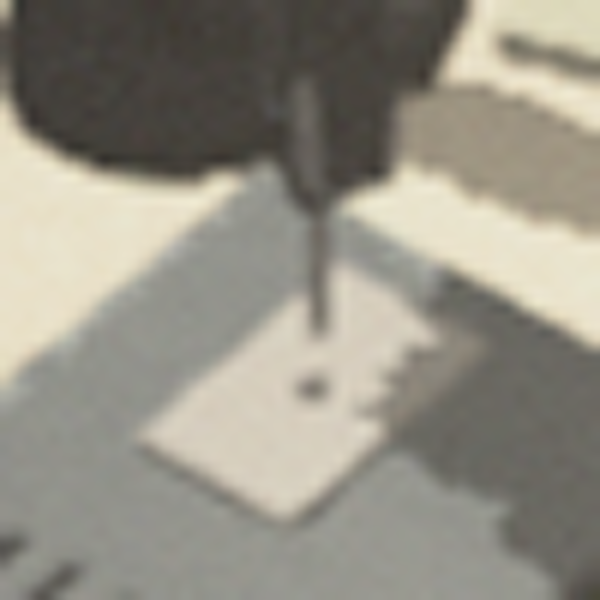

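View pics/f_T.png

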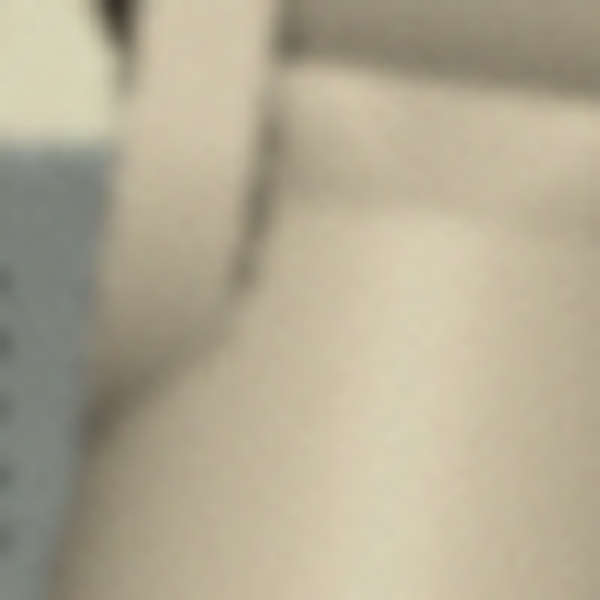

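```bash
python3 - <<'E'
from m import *
import pickle
T,S,o=pickle.load(open('s_f.pkl','rb'))
g=cv2.cvtColor(S['color'],cv2.COLOR_RGB2GRAY)
print(g[156:176,306:321])
P=o['ee_pos']
for v in(166.2,166.6,167.0):
    t=ray(S,313.15,v,P[2]-.0735);h=ray(S,312.6,170.92,.094);print((h-t)*1e3,(t-P)*1e3)
E
```

```text
[[152 151 148 145 147 127  95  87 118 169 205 223 227 226 226]
 [152 146 144 147 145 147 132 106 131 153 156 189 214 224 226]
 [146 144 146 143 145 149 131 106 125 149 149 154 173 201 219]
 [149 145 148 147 147 147 132 109 125 148 146 144 148 157 184]
 [148 147 149 147 149 147 134 113 133 157 152 145 148 159 159]
 [147 146 146 148 146 149 135 110 154 187 177 160 146 144 151]
 [145 147 145 143 147 146 134 111 166 206 202 189 173 158 151]
 [147 145 147 146 148 161 150 116 167 209 205 207 202 189 164]
 [145 147 145 150 169 194 177 117 164 207 208 204 206 206 186]
 [147 143 150 173 198 207 179 121 165 207 206 207 204 204 203]
 [144 151 173 196 209 208 185 144 173 206 207 206 204 204 207]
 [150 175 198 208 209 208 195 184 196 207 205 204 206 207 196]
 [176 198 207 207 205 207 206 209 206 206 206 207 209 206 175]
 [204 208 205 206 207 207 204 199 200 206 207 206 197 187 162]
 [207 206 207 208 206 195 173 162 186 207 206 205 189 151 133]
 [207 206 205 206 206 181 134 129 176 208 205 207 197 163 134]
 [204 207 207 204 207 196 177 173 194 208 194 187 163 136 135]
 [205 207 209 206 206 205 206 207 208 207 188 165 152 134 130]
 [207 205 205 207 207 205 207 206 207 206 208 209 183 134 117]
 [205 207 206 205 207 207 207 207 207 204 208 201 173 128 107]]
[  4.7234108   -3.11410582 -22.90708348] [  1.13654692   3.00384822 -73.5       ]
[  5.72893092  -4.31023065 -22.90708348] [  0.1310268    4.19997305 -73.5       ]
[  6.73286247  -5.50446577 -22.90708348] [ -0.87290475   5.39420817 -73.5       ]
```

```bash
python3 plan.py .6466 -.0800 .1715 54.6 4
```

```text
t 7.55 pos [642.5  -77.14 190.41] rpy [ 1.7998e+02 -2.0000e-02  5.4680e+01] F [-0.7  0.4 -1.3] op 16.4 n 4
[np.float64(0.0), np.float64(1.2), np.float64(4.7), np.float64(0.0), np.float64(0.0), np.float64(0.0)]
[np.float64(0.0), np.float64(1.2), np.float64(4.7), np.float64(0.0), np.float64(0.0), np.float64(0.0)]
[np.float64(0.0), np.float64(1.2), np.float64(4.7), np.float64(0.0), np.float64(0.0), np.float64(0.0)]
[np.float64(0.0), np.float64(1.2), np.float64(4.7), np.float64(0.0), np.float64(0.0), np.float64(0.0)]
```

servo_tool(
  motion=[
    [[0,1.3,6,0,0,0],[0,1.3,6,0,0,0],[0,1.3,5,0,0,0],[0,1.1,1.5,0,0,0],[0,0,0,0,0,0]],
  ],
)

```text
time: 8.05
ee_pos: [0.6468, -0.0815, 0.1709]
tcp_rot: [-180.0, 0.0, 54.6]
wrist_force: [-0.3, -0.6, 0.0]
opening: 0.0169
```

servo_tool(
  motion=[
    [[0,0,0,0,0,0],[0,0,0,0,0,0],[0,0,0,0,0,0]],
  ],
)

```text
time: 8.35
ee_pos: [0.647, -0.0814, 0.1717]
tcp_rot: [180.0, -0.0, 54.6]
wrist_force: [-0.1, -0.0, -0.4]
opening: 0.0165
```

```bash
python3 look.py g;  python3 - <<'E'
from m import *
import pickle
T,S,o=pickle.load(open('s_g.pkl','rb'))
g=cv2.cvtColor(S['color'],cv2.COLOR_RGB2GRAY)
print(g[162:178,306:321])
E
```

```text
8.45 [647.  -81.4 171.7] [ 1.7999e+02 -1.0000e-02  5.4590e+01] [ 0.6 -0.2 -1.3] 0.01675045140237728
S off 287 139 tip pred [314.  169.2]
T off 324 144 tip pred [350.7 174.9]
[[143 145 143 145 146 145 130 114 172 208 202 190 173 152 121]
 [145 147 145 143 147 160 142 113 173 208 206 205 192 147 111]
 [146 144 148 153 168 194 167 114 174 206 207 208 188 165 160]
 [146 145 150 172 199 208 167 113 172 205 206 206 206 204 196]
 [144 148 174 199 207 208 167 115 171 206 204 197 183 182 163]
 [151 173 199 209 208 206 166 118 169 206 194 162 133 136 133]
 [178 200 208 206 207 203 165 118 174 203 186 152 133 133 133]
 [202 206 207 207 204 206 172 125 169 196 183 164 134 134 135]
 [207 204 206 206 206 196 167 131 153 163 133 135 132 135 134]
 [205 206 207 207 206 181 136 124 150 166 152 135 135 134 135]
 [205 207 207 206 206 195 176 175 192 207 187 151 134 134 135]
 [206 207 206 204 205 207 207 208 208 206 206 188 151 135 131]
 [207 208 205 205 207 206 205 206 206 207 208 209 180 135 115]
 [206 206 206 206 206 207 210 208 206 206 207 201 172 127 107]
 [208 206 205 207 206 208 208 206 205 208 202 171 135 124 121]
 [206 206 207 206 205 208 208 207 209 201 174 134 139 149 148]]
```

View pics/g_S.png

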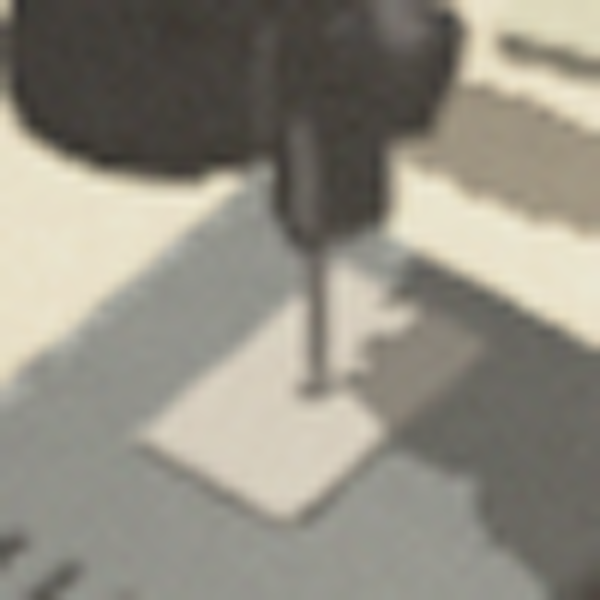

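servo_tool(
  motion=[
    [[1,-1,0,0,0,0],[0,0,1,0,0,0],[0,0,1,0,0,0],[0,0,1,0,0,0],[0,0,0,0,0,0]],
  ],
)

```text
time: 8.95
ee_pos: [0.6466, -0.08, 0.1682]
tcp_rot: [-180.0, 0.0, 54.6]
wrist_force: [-0.9, 0.0, -1.5]
opening: 0.0165
```

servo_tool(
  motion=[
    [[0,0,0.7,0,0,0],[0,0,0.7,0,0,0],[0,0,0.7,0,0,0],[0,0,0,0,0,0],[0,0,0,0,0,0]],
  ],
)

```text
time: 9.45
ee_pos: [0.6467, -0.08, 0.1664]
tcp_rot: [-180.0, 0.0, 54.6]
wrist_force: [-0.1, -0.4, -1.0]
opening: 0.0163
```

```bash
python3 look.py i;  python3 - <<'E'
from m import *
import pickle
T,S,o=pickle.load(open('s_i.pkl','rb'))
g=cv2.cvtColor(S['color'],cv2.COLOR_RGB2GRAY)
print(g[162:178,306:321])
E
```

```text
9.55 [646.7 -80.  166.4] [180.    -0.    54.59] [ 0.3 -0.1 -1. ] 0.01669301991083292
S off 287 139 tip pred [313.7 170.9]
T off 324 144 tip pred [350.1 175.2]
[[142 144 145 144 144 134 109 125 176 206 202 188 162 128 104]
 [146 144 146 145 146 148 129 127 180 206 206 195 162 128 114]
 [145 146 144 149 170 180 148 129 180 208 210 187 163 148 128]
 [145 144 152 173 198 197 151 129 182 206 204 206 207 185 150]
 [143 149 171 197 206 196 151 129 178 207 207 193 182 181 163]
 [151 175 197 209 206 195 148 130 179 205 206 175 133 134 136]
 [176 199 207 207 208 193 151 127 179 205 193 163 134 133 136]
 [201 208 207 205 206 192 150 129 178 194 165 134 134 133 133]
 [206 207 205 205 206 189 141 121 163 162 133 134 131 134 137]
 [207 205 205 206 207 180 132 126 133 135 133 134 133 133 133]
 [205 207 206 204 207 197 176 169 171 163 149 133 135 135 136]
 [205 206 206 207 206 205 206 208 206 205 175 135 135 133 127]
 [207 206 204 206 205 208 207 207 206 207 189 166 149 128 118]
 [207 209 206 207 207 208 206 208 205 207 208 200 163 113 107]
 [206 206 205 206 210 205 208 207 208 208 200 171 135 124 112]
 [206 207 207 208 206 206 207 206 208 201 174 134 138 148 136]]
```

servo_tool(
  motion=[
    [[0,0,0.6,0,0,0],[0,0,0.6,0,0,0],[0,0,0.6,0,0,0],[0,0,0,0,0,0],[0,0,0,0,0,0]],
  ],
)

```text
time: 10.05
ee_pos: [0.6467, -0.08, 0.1646]
tcp_rot: [-180.0, 0.0, 54.6]
wrist_force: [0.9, -0.0, -1.1]
opening: 0.0168
```

```bash
python3 look.py j
```

```text
10.15 [646.7 -80.  164.6] [180.    -0.    54.59] [ 0.1 -0.2  0.4] 0.01645431788713642
S off 287 139 tip pred [313.7 171.4]
T off 324 144 tip pred [350.1 175.3]
```

View pics/j_S.png

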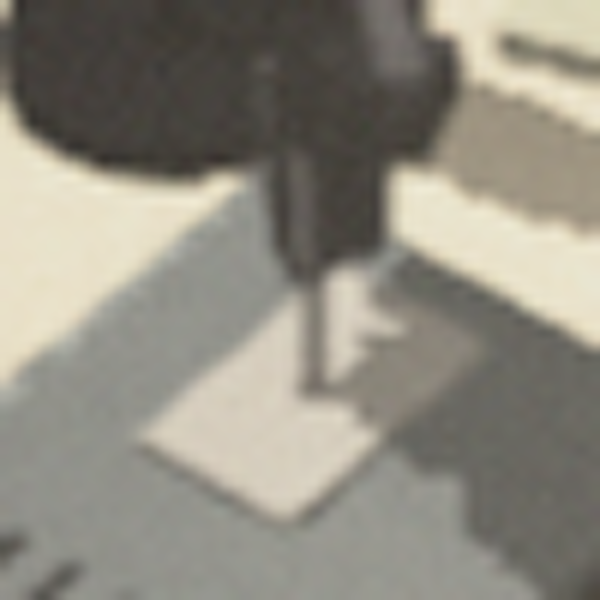

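servo_tool(
  motion=[
    [[0,0,1.5,0,0,0],[0,0,1.5,0,0,0],[0,0,1.5,0,0,0],[0,0,1,0,0,0],[0,0,0,0,0,0]],
  ],
)

```text
time: 10.65
ee_pos: [0.6466, -0.08, 0.1588]
tcp_rot: [-180.0, 0.0, 54.6]
wrist_force: [-0.6, -0.0, -0.5]
opening: 0.0168
```

```bash
cat > st.py <<'E'
from h import *
f=[];
for _ in range(1):
    o=bot.get_obs()
print(round(o['time'],2),np.round(o['ee_pos']*1e3,2),'tip',round(o['ee_pos'][2]*1e3-73.5,1),np.round(o['tcp_rot'],2),np.round(o['wrist_force'],2),np.round(o['torque'],3),o['opening'])
E
python3 st.py
```

```text
10.65 [646.62 -79.96 158.82] tip 85.3 [-1.7998e+02  1.0000e-02  5.4590e+01] [-0.61 -0.03 -0.48] [-0.002  0.003  0.036] 0.016814345495062766
```

Clean entry. Continue toward the pad.

servo_tool(
  motion=[
    [[0,0,1.2,0,0,0],[0,0,1.2,0,0,0],[0,0,1.2,0,0,0],[0,0,1,0,0,0],[0,0,0,0,0,0]],
  ],
)

```text
time: 11.15
ee_pos: [0.6466, -0.08, 0.1543]
tcp_rot: [-180.0, 0.0, 54.6]
wrist_force: [-0.4, 0.3, -0.6]
opening: 0.0164
```

servo_tool(
  motion=[
    [[0,0,1,0,0,0],[0,0,1,0,0,0],[0,0,1,0,0,0],[0,0,0,0,0,0]],
  ],
)

```text
time: 11.55
ee_pos: [0.6466, -0.08, 0.1513]
tcp_rot: [-180.0, 0.0, 54.6]
wrist_force: [-0.5, -0.5, -1.3]
opening: 0.0162
```

```bash
python3 st.py
```

```text
11.55 [646.61 -79.97 151.29] tip 77.8 [-1.7999e+02  1.0000e-02  5.4590e+01] [-0.48 -0.49 -1.29] [-0.035  0.008 -0.025] 0.016249453774058505
```

servo_tool(
  motion=[
    [[0,0,1,0,0,0],[0,0,1,0,0,0],[0,0,1,0,0,0]],
  ],
)

```text
time: 11.85
ee_pos: [0.6468, -0.08, 0.1488]
tcp_rot: [180.0, -0.0, 54.6]
wrist_force: [-0.9, -0.7, 5.0]
opening: 0.0166
```

servo_tool(
  motion=[
    [[0,0,1,0,0,0],[0,0,1,0,0,0],[0,0,0,0,0,0]],
  ],
)

```text
time: 12.15
ee_pos: [0.6469, -0.08, 0.1475]
tcp_rot: [179.9, -0.0, 54.6]
wrist_force: [-1.7, 0.3, 5.4]
opening: 0.0168
```

servo_tool(
  motion=[
    [[0,0,1,0,0,0],[0,0,1,0,0,0],[0,0,0,0,0,0]],
  ],
)

```text
time: 12.45
ee_pos: [0.6469, -0.08, 0.1455]
tcp_rot: [179.9, -0.0, 54.6]
wrist_force: [-1.6, -0.0, 5.7]
opening: 0.0165
```

```bash
python3 st.py
```

```text
12.45 [646.94 -80.04 145.48] tip 72.0 [ 1.7992e+02 -4.0000e-02  5.4590e+01] [-1.62 -0.02  5.71] [ 0.037  0.228 -0.022] 0.01650204777614927
```

servo_tool(
  motion=[
    [[0,0,1,0,0,0],[0,0,1,0,0,0],[0,0,0,0,0,0]],
  ],
)

```text
time: 12.75
ee_pos: [0.647, -0.08, 0.1435]
tcp_rot: [179.9, -0.0, 54.6]
wrist_force: [-1.0, -0.7, 5.7]
opening: 0.0167
```

servo_tool(
  motion=[
    [[0,0,1,0,0,0],[0,0,0.5,0,0,0],[0,0,0,0,0,0]],
  ],
)

```text
time: 13.05
ee_pos: [0.647, -0.08, 0.1419]
tcp_rot: [179.9, -0.0, 54.6]
wrist_force: [0.8, -0.6, 3.5]
opening: 0.0166
```

```bash
python3 st.py; python3 look.py k; python3 - <<'E'
import pickle,cv2
T,S,o=pickle.load(open('s_k.pkl','rb'))
cv2.imwrite('pics/k2.png',cv2.resize(S['color'][120:260,230:400,::-1],None,fx=4,fy=4))
E
```

```text
13.05 [646.97 -80.03 141.89] tip 68.4 [ 1.7993e+02 -4.0000e-02  5.4590e+01] [ 0.78 -0.64  3.52] [-0.118  0.077 -0.002] 0.01655323221802808
13.15 [646.9 -80.  141.7] [ 1.7994e+02 -3.0000e-02  5.4590e+01] [-0.4  0.1  4.3] 0.016808223981865097
S off 287 139 tip pred [313.7 177.3]
T off 324 144 tip pred [349.6 176.5]
```

View pics/k2.png

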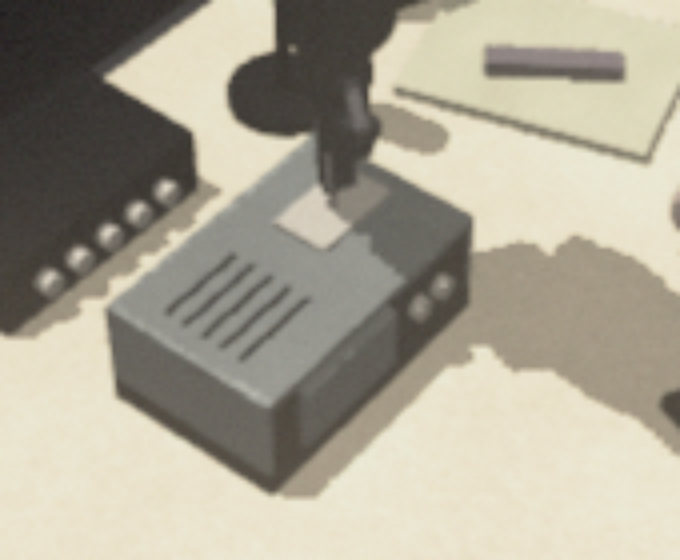

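servo_tool(
  motion=[
    [[0,0,0.8,0,0,0],[0,0,0,0,0,0],[0,0,0,0,0,0]],
  ],
)

```text
time: 13.45
ee_pos: [0.6469, -0.0801, 0.1404]
tcp_rot: [180.0, -0.0, 54.6]
wrist_force: [0.2, -0.3, 5.3]
opening: 0.0164
```

```bash
python3 look.py l; python3 - <<'E'
import pickle,cv2
T,S,o=pickle.load(open('s_l.pkl','rb'))
cv2.imwrite('pics/l2.png',cv2.resize(S['color'][120:260,230:400,::-1],None,fx=4,fy=4))
E
```

```text
13.55 [646.8 -80.  140.3] [ 1.7997e+02 -1.0000e-02  5.4590e+01] [0.4 0.5 4.8] 0.016679938646646814
S off 287 139 tip pred [313.7 177.7]
T off 324 144 tip pred [349.6 176.6]
```

View pics/l2.png

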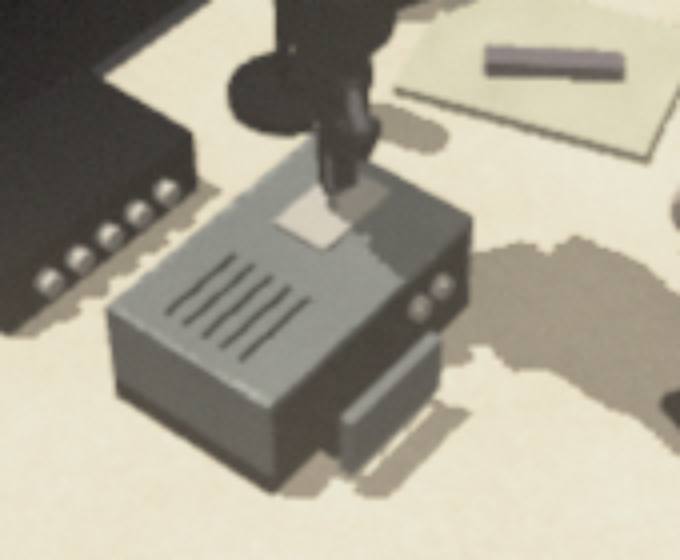

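servo_tool(
  motion=[
    [[0,0,-8,0,0,0],[0,0,-15,0,0,0],[0,0,-20,0,0,0],[0,0,-20,0,0,0],[0,0,-10,0,0,0]],
  ],
)

```text
time: 14.05
ee_pos: [0.6469, -0.0799, 0.2157]
tcp_rot: [179.9, -0.1, 54.6]
wrist_force: [-0.3, -0.0, -0.6]
opening: 0.017
```

servo_tool(
  motion=[
    [[0,0,0,0,0,0],[0,0,0,0,0,0]],
  ],
)

```text
time: 14.25
ee_pos: [0.6466, -0.08, 0.2125]
tcp_rot: [-180.0, 0.0, 54.6]
wrist_force: [0.5, -0.4, -1.4]
opening: 0.0167
```

```bash
python3 plan.py .4362 .2971 .205 54.6
```

```text
t 14.25 pos [646.61 -79.96 212.55] rpy [-1.7996e+02  2.0000e-02  5.4590e+01] F [ 0.5 -0.4 -1.4] op 16.7 n 9
[np.float64(20.6), np.float64(-43.3), np.float64(0.9), np.float64(0.0), np.float64(0.0), np.float64(0.0)]
[np.float64(20.6), np.float64(-43.3), np.float64(0.9), np.float64(0.0), np.float64(0.0), np.float64(0.0)]
[np.float64(20.6), np.float64(-43.3), np.float64(0.9), np.float64(0.0), np.float64(0.0), np.float64(0.0)]
[np.float64(20.6), np.float64(-43.3), np.float64(0.9), np.float64(0.0), np.float64(0.0), np.float64(0.0)]
[np.float64(20.6), np.float64(-43.3), np.float64(0.9), np.float64(0.0), np.float64(0.0), np.float64(0.0)]
[np.float64(20.6), np.float64(-43.3), np.float64(0.8), np.float64(0.0), np.float64(0.0), np.float64(0.0)]
[np.float64(20.6), np.float64(-43.3), np.float64(0.8), np.float64(0.0), np.float64(0.0), np.float64(0.0)]
[np.float64(20.6), np.float64(-43.3), np.float64(0.8), np.float64(0.0), np.float64(0.0), np.float64(0.0)]
[np.float64(20.6), np.float64(-43.3), np.float64(0.8), np.float64(0.0), np.float64(0.0), np.float64(0.0)]
```

servo_tool(
  motion=[
    [[20.6,-43.3,0.9,0,0,0],[20.6,-43.3,0.9,0,0,0],[20.6,-43.3,0.9,0,0,0],[20.6,-43.3,0.9,0,0,0],[20.6,-43.3,0.9,0,0,0]],
  ],
)

```text
time: 14.75
ee_pos: [0.5282, 0.1307, 0.2073]
tcp_rot: [-179.9, 0.1, 54.6]
wrist_force: [1.4, 0.4, 0.3]
opening: 0.0165
```

servo_tool(
  motion=[
    [[20.6,-43.3,0.9,0,0,0],[20.6,-43.3,0.9,0,0,0],[20.6,-43.3,0.9,0,0,0],[15.6,-32.9,0.5,0,0,0],[5,-10.5,0.5,0,0,0]],
  ],
)

```text
time: 15.25
ee_pos: [0.4342, 0.2992, 0.2037]
tcp_rot: [-179.9, 0.1, 54.8]
wrist_force: [0.2, 0.1, -0.4]
opening: 0.0168
```

servo_tool(
  motion=[
    [[0,0,0,0,0,0],[0,0,0,0,0,0],[0,0,0,0,0,0],[0,0,0,0,0,0]],
  ],
)

```text
time: 15.65
ee_pos: [0.437, 0.2959, 0.2049]
tcp_rot: [180.0, 0.0, 54.5]
wrist_force: [-0.0, 0.6, -0.7]
opening: 0.0166
```

```bash
python3 plan.py .4362 .2971 .145 54.6
```

```text
t 15.65 pos [437.03 295.95 204.87] rpy [1.800e+02 1.000e-02 5.449e+01] F [-0.   0.6 -0.7] op 16.6 n 2
[np.float64(0.2), np.float64(-0.7), np.float64(29.9), np.float64(0.0), np.float64(0.0), np.float64(-0.001)]
[np.float64(0.2), np.float64(-0.7), np.float64(29.9), np.float64(0.0), np.float64(0.0), np.float64(-0.001)]
```

servo_tool(
  motion=[
    [[0.4,-1.4,20,0,0,0],[0,0,25,0,0,0],[0,0,17,0,0,0],[0,0,7,0,0,0],[0,0,0,0,0,0]],
  ],
)

```text
time: 16.15
ee_pos: [0.4355, 0.2974, 0.1353]
tcp_rot: [-180.0, 0.1, 54.5]
wrist_force: [0.2, 0.2, -0.0]
opening: 0.0166
```

servo_tool(
  motion=[
    [[0,0,0,0,0,0],[0,0,0,0,0,0],[0,0,0,0,0,0]],
  ],
)

```text
time: 16.45
ee_pos: [0.4359, 0.2983, 0.1369]
tcp_rot: [180.0, -0.1, 54.6]
wrist_force: [0.3, -0.8, -0.6]
opening: 0.0164
```

```bash
python3 plan.py .4362 .2971 .0785 54.6; python3 - <<'E'
from h import *
p=bot.camera('side'); q=[int(v) for v in proj(p,(.437,.298,.1))]
x0,y0=q[0]-50,q[1]-60
cv2.imwrite(f'pics/n_side.png',cv2.resize(p['color'][y0:y0+100,x0:x0+100,::-1],None,fx=6,fy=6,interpolation=cv2.INTER_CUBIC))
E
```

```text
t 16.45 pos [435.88 298.32 136.91] rpy [ 1.7997e+02 -8.0000e-02  5.4590e+01] F [ 0.3 -0.8 -0.6] op 16.4 n 2
[np.float64(-0.4), np.float64(0.5), np.float64(29.2), np.float64(0.0), np.float64(-0.001), np.float64(0.0)]
[np.float64(-0.4), np.float64(0.5), np.float64(29.2), np.float64(0.0), np.float64(-0.001), np.float64(0.0)]
```

View pics/n_side.png

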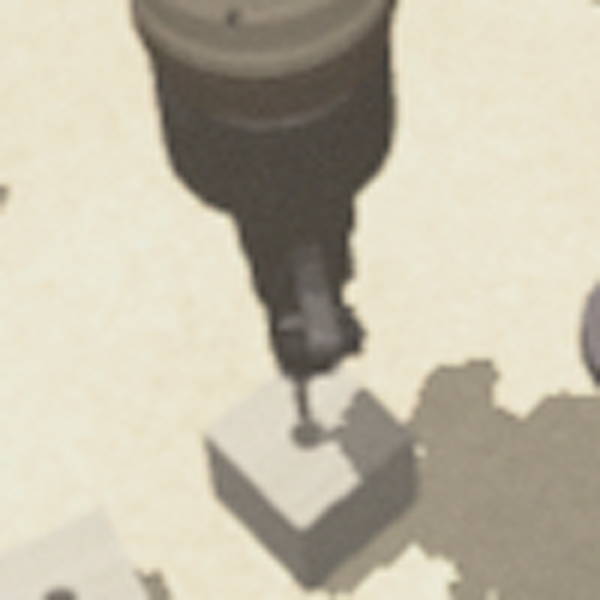

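servo_tool(
  motion=[
    [[-0.5,0.8,4,0,0,0],[0,0,6,0,0,0],[0,0,6,0,0,0],[0,0,6,0,0,0],[0,0,2,0,0,0]],
  ],
)

```text
time: 17.0
ee_pos: [0.4355, 0.297, 0.1108]
tcp_rot: [-180.0, 0.1, 54.6]
wrist_force: [-0.5, -0.3, -0.3]
opening: 0.0168
```

servo_tool(
  motion=[
    [[0,0,5,0,0,0],[0,0,7,0,0,0],[0,0,7,0,0,0],[0,0,6,0,0,0],[0,0,2,0,0,0]],
  ],
)

```text
time: 17.5
ee_pos: [0.4355, 0.297, 0.084]
tcp_rot: [-180.0, 0.1, 54.6]
wrist_force: [-0.0, -1.0, -0.8]
opening: 0.0171
```

```bash
python3 plan.py .4362 .2971 .0785 54.6
```

```text
t 17.5 pos [435.52 297.03  83.98] rpy [-1.7998e+02  6.0000e-02  5.4590e+01] F [-0.  -1.  -0.8] op 17.1 n 1
[np.float64(0.5), np.float64(0.5), np.float64(5.5), np.float64(0.0), np.float64(0.001), np.float64(0.0)]
```

servo_tool(
  motion=[
    [[0,0,1.5,0,0,0],[0,0,1.2,0,0,0],[0,0,1,0,0,0],[0,0,0,0,0,0],[0,0,0,0,0,0]],
  ],
)

```text
time: 18.0
ee_pos: [0.4359, 0.2973, 0.0815]
tcp_rot: [180.0, -0.0, 54.6]
wrist_force: [0.2, 0.8, -0.1]
opening: 0.0166
```

servo_tool(
  motion=[
    [[0,0,0.5,0,0,0],[0,0,0,0,0,0],[0,0,0,0,0,0]],
  ],
)

```text
time: 18.3
ee_pos: [0.4359, 0.2972, 0.0808]
tcp_rot: [180.0, -0.0, 54.6]
wrist_force: [-0.2, -0.5, -0.4]
opening: 0.0165
```

```bash
python3 plan.py .4362 .2971 .0785 54.6
```

```text
t 18.3 pos [435.88 297.25  80.81] rpy [180.    -0.    54.59] F [-0.2 -0.5 -0.4] op 16.5 n 1
[np.float64(0.1), np.float64(0.3), np.float64(2.3), np.float64(0.0), np.float64(0.0), np.float64(0.0)]
```

servo_tool(
  motion=[
    [[0,0,0.6,0,0,0],[0,0,0.6,0,0,0],[0,0,0.5,0,0,0],[0,0,0,0,0,0]],
  ],
)

```text
time: 18.7
ee_pos: [0.4358, 0.2972, 0.079]
tcp_rot: [-180.0, 0.0, 54.6]
wrist_force: [-0.1, 0.6, -0.6]
opening: 0.0167
```

servo_tool(
  motion=[
    [[0,0,0.5,0,0,0],[0,0,0,0,0,0],[0,0,0,0,0,0]],
  ],
)

```text
time: 19.0
ee_pos: [0.4358, 0.2972, 0.0786]
tcp_rot: [180.0, 0.0, 54.6]
wrist_force: [0.4, -0.2, -1.3]
opening: 0.0165
```

```bash
python3 plan.py .4362 .2971 .0785 54.6
```

```text
t 19.0 pos [435.85 297.24  78.58] rpy [180.     0.    54.59] F [ 0.4 -0.2 -1.3] op 16.5 n 1
[np.float64(0.1), np.float64(0.4), np.float64(0.1), np.float64(0.0), np.float64(0.0), np.float64(0.0)]
```

servo_tool(
  motion=[
    [[0,0,0,0,0,0],[0,0,0,0,0,0],[0,0,0,0,0,0],[0,0,0,0,0,0],[0,0,0,0,0,0]],
  ],
  gripper=70,
)

```text
time: 19.5
ee_pos: [0.4359, 0.2973, 0.0786]
tcp_rot: [180.0, -0.0, 54.6]
wrist_force: [-0.4, -0.4, -0.5]
opening: 0.0703
```

servo_tool(
  motion=[
    [[0,0,-10,0,0,0],[0,0,-25,0,0,0],[0,0,-40,0,0,0],[0,0,-40,0,0,0],[0,0,-10,0,0,0]],
  ],
)

```text
time: 20.0
ee_pos: [0.4369, 0.2979, 0.2091]
tcp_rot: [179.9, -0.4, 54.6]
wrist_force: [0.2, 1.0, 0.4]
opening: 0.0701
```

```bash
python3 - <<'E'
from m import *
import pickle
S=bot.camera('side');T=bot.camera('top');o=bot.get_obs();pickle.dump((T,S,o),open('s_r.pkl','wb'))
print(o['time'],o['ee_pos'],o['opening'])
p=S;q=[int(v) for v in proj(p,(.437,.298,.1))]
x0,y0=q[0]-50,q[1]-50
cv2.imwrite(f'pics/r_side.png',cv2.resize(p['color'][y0:y0+80,x0:x0+80,::-1],None,fx=6,fy=6,interpolation=cv2.INTER_CUBIC))
cv2.imwrite('pics/r2.png',cv2.resize(np.hstack([T['color'][140:270,270:390],S['color'][150:280,260:380]])[:,:,::-1],None,fx=3.3,fy=3.3,interpolation=cv2.INTER_CUBIC))
E
```

```text
20.1 [0.43658178 0.29772767 0.20603708] 0.07029033104500385
```

View pics/r_side.png

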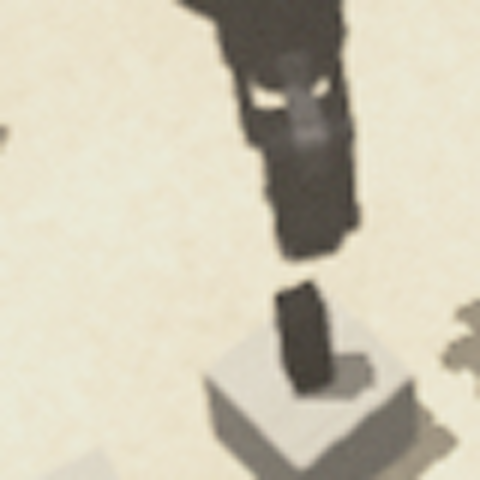

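View pics/r2.png

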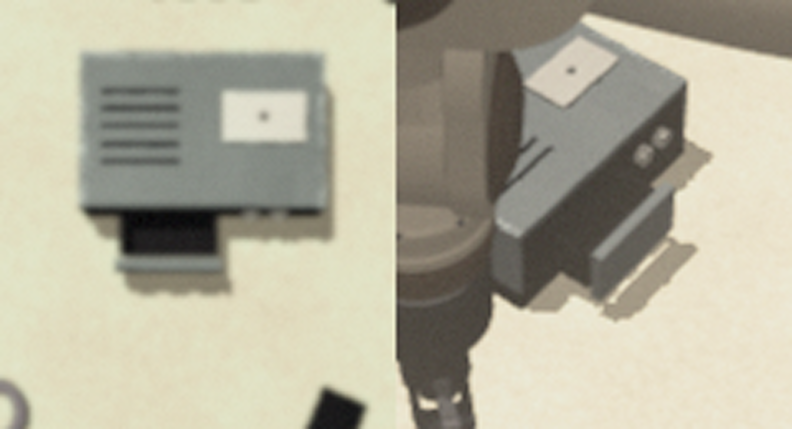

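```bash
python3 - <<'E'
from m import *
import pickle
T,S,o=pickle.load(open('s_r.pkl','rb'))
# recorder pose fit from top corners
g=cv2.cvtColor(T['color'],cv2.COLOR_RGB2GRAY)
im=cv2.resize(T['color'][195:230,300:345,::-1],None,fx=16,fy=16,interpolation=cv2.INTER_NEAREST);cv2.imwrite('pics/w.png',im)
print(g[212:228,318:326])
c=lambda x,y:((x+.5)/3.3-.5+270,(y+.5)/3.3-.5+140)
for px in((117,257),(225,257),(117,270),(225,270),(171,263)): print(px,np.round(ray(T,*c(*px),.075)*1e3,1))
for px in((80,53),(325,53),(80,210),(325,208)): print('rec',np.round(ray(T,*c(*px),.09)*1e3,1))
cs=lambda x,y:((x-396+.5)/3.3-.5+260,(y+.5)/3.3-.5+150)
for px in((592,252),(672,190)): print('S',np.round(ray(S,*cs(*px),.075)*1e3,1))
E
```

```text
[[ 30  30  35  34  31  30  31  29]
 [ 31  32  32  30  30  31  31  27]
 [ 29  31  32  30  31  30  34  31]
 [ 33  33  30  34  32  35  32  31]
 [ 48  46  51  49  48  50  49  51]
 [ 84  87  87  87  88  88  88  88]
 [118 123 120 120 123 121 122 121]
 [133 135 137 134 137 138 134 134]
 [134 134 133 133 134 132 132 131]
 [118 118 117 118 118 117 117 117]
 [106 106 106 108 105 107 105 108]
 [116 119 119 118 117 121 119 118]
 [126 129 129 128 128 130 126 129]
 [130 130 129 131 129 129 131 129]
 [129 130 131 131 131 129 127 127]
 [140 142 139 136 135 132 132 134]]
(117, 257) [520.   48.7  75. ]
(225, 257) [522.8 -47.6  75. ]
(117, 270) [508.4  48.3  75. ]
(225, 270) [511.2 -47.9  75. ]
(171, 263) [5.161e+02 3.000e-01 7.500e+01]
rec [700.9  87.1  90. ]
rec [ 706.9 -131.9   90. ]
rec [559.7  82.1  90. ]
rec [ 567.7 -134.4   90. ]
S [520.1  50.   75. ]
S [512.  -39.4  75. ]
```

View pics/w.png

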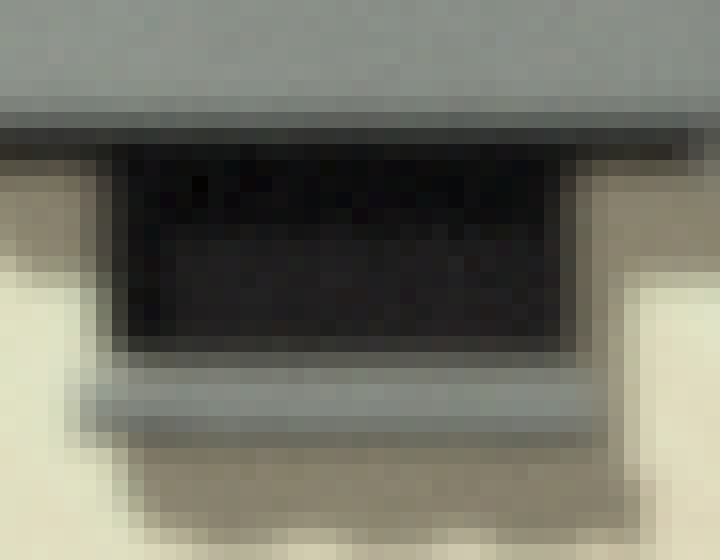

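```bash
python3 plan.py .515 .001 .17 92.8
```

```text
t 20.1 pos [436.58 297.73 206.04] rpy [179.92  -0.21  54.59] F [-0.2  0.4  0.1] op 70.3 n 7
[np.float64(-28.1), np.float64(33.7), np.float64(5.1), np.float64(0.0), np.float64(0.0), np.float64(-0.095)]
[np.float64(-31.2), np.float64(30.9), np.float64(5.1), np.float64(0.0), np.float64(0.0), np.float64(-0.095)]
[np.float64(-33.9), np.float64(27.8), np.float64(5.1), np.float64(0.0), np.float64(0.0), np.float64(-0.095)]
[np.float64(-36.4), np.float64(24.4), np.float64(5.1), np.float64(0.0), np.float64(0.0), np.float64(-0.095)]
[np.float64(-38.6), np.float64(20.8), np.float64(5.1), np.float64(0.0), np.float64(0.0), np.float64(-0.095)]
[np.float64(-40.4), np.float64(17.1), np.float64(5.1), np.float64(0.0), np.float64(0.0), np.float64(-0.095)]
[np.float64(-41.8), np.float64(13.2), np.float64(5.1), np.float64(0.0), np.float64(0.0), np.float64(-0.095)]
```

servo_tool(
  motion=[
    [[-28.1,33.7,2,0,0,-0.095],[-31.2,30.9,4,0,0,-0.095],[-33.9,27.8,6,0,0,-0.095],[-36.4,24.4,6,0,0,-0.095],[-38.6,20.8,6,0,0,-0.095]],
  ],
  gripper=45,
)

```text
time: 20.6
ee_pos: [0.4913, 0.0834, 0.1778]
tcp_rot: [-179.9, 0.0, 82.0]
wrist_force: [0.5, 0.7, 0.2]
opening: 0.0449
```

servo_tool(
  motion=[
    [[-40.4,17.1,6,0,0,-0.095],[-31.8,10.2,5,0,0,-0.095],[-10,3,0,0,0,0],[0,0,0,0,0,0],[0,0,0,0,0,0]],
  ],
)

```text
time: 21.1
ee_pos: [0.5147, 0.0014, 0.1681]
tcp_rot: [-179.9, -0.0, 92.6]
wrist_force: [-0.5, 0.3, -0.7]
opening: 0.0449
```

servo_tool(
  motion=[
    [[0,0,0,0,0,0],[0,0,0,0,0,0],[0,0,0,0,0,0]],
  ],
)

```text
time: 21.4
ee_pos: [0.515, 0.0015, 0.1687]
tcp_rot: [180.0, -0.0, 92.8]
wrist_force: [0.2, 0.1, -0.4]
opening: 0.0452
```

```bash
python3 plan.py .515 .001 .073 92.8; python3 - <<'E'
from m import *
S=bot.camera('side');T=bot.camera('top')
cv2.imwrite('pics/s2.png',cv2.resize(np.hstack([T['color'][140:270,270:390],S['color'][150:280,260:380]])[:,:,::-1],None,fx=3.3,fy=3.3,interpolation=cv2.INTER_CUBIC))
E
```

```text
t 21.4 pos [514.96   1.51 168.73] rpy [179.98  -0.    92.75] F [ 0.2  0.1 -0.4] op 45.2 n 2
[np.float64(-0.3), np.float64(-0.0), np.float64(47.9), np.float64(0.0), np.float64(0.0), np.float64(0.0)]
[np.float64(-0.3), np.float64(0.0), np.float64(47.9), np.float64(0.0), np.float64(0.0), np.float64(0.0)]
```

View pics/s2.png

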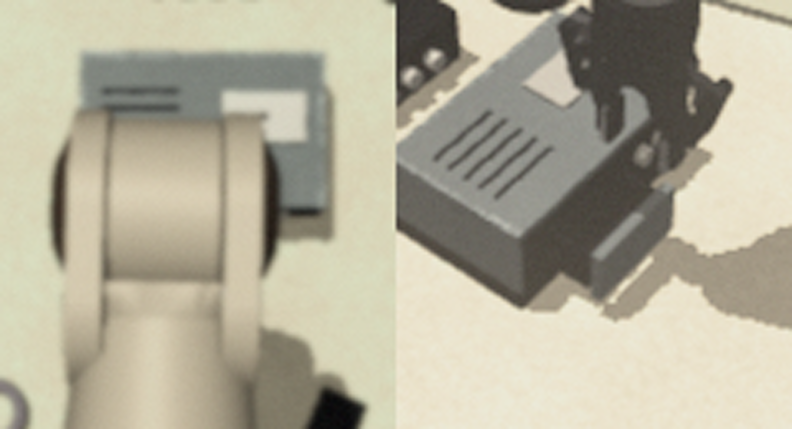

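servo_tool(
  motion=[
    [[0,0,20,0,0,0],[0,0,22,0,0,0],[0,0,14,0,0,0],[0,0,0,0,0,0],[0,0,0,0,0,0]],
  ],
)

```text
time: 22.0
ee_pos: [0.5151, 0.0007, 0.1131]
tcp_rot: [180.0, -0.0, 92.7]
wrist_force: [-0.4, 0.2, 0.7]
opening: 0.045
```

```bash
python3 plan.py .515 .001 .073 92.8; python3 - <<'E'
from m import *
S=bot.camera('side');T=bot.camera('top')
cv2.imwrite('pics/u2.png',cv2.resize(S['color'][150:280,260:420,::-1],None,fx=4.5,fy=4.5,interpolation=cv2.INTER_CUBIC))
E
```

```text
t 22.0 pos [515.07   0.7  113.06] rpy [180.    -0.    92.69] F [-0.4  0.2  0.7] op 45.0 n 1
[np.float64(0.3), np.float64(-0.1), np.float64(40.1), np.float64(0.0), np.float64(0.0), np.float64(-0.002)]
```

View pics/u2.png

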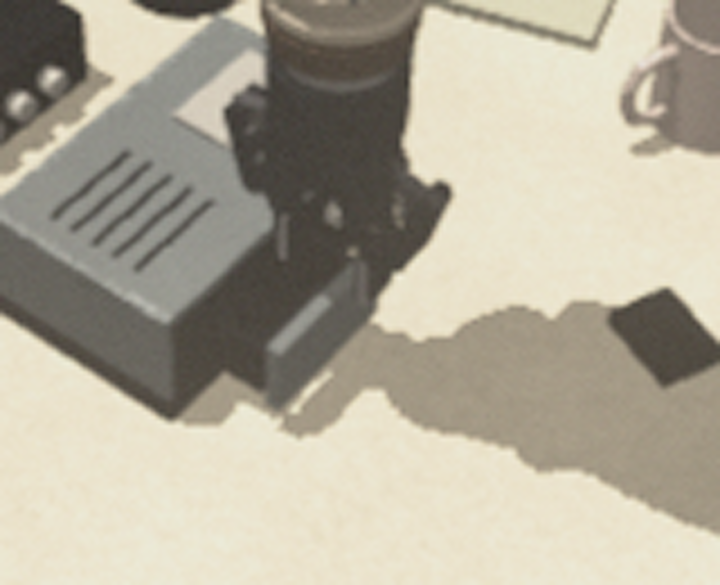

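servo_tool(
  motion=[
    [[0,0,5,0,0,0],[0,0,7,0,0,0],[0,0,6,0,0,0],[0,0,2,0,0,0]],
  ],
  gripper=34,
)

```text
time: 22.5
ee_pos: [0.5146, 0.0006, 0.0915]
tcp_rot: [-179.9, -0.0, 92.7]
wrist_force: [1.5, 0.1, -0.3]
opening: 0.0339
```

servo_tool(
  motion=[
    [[0,0,4,0,0,0],[0,0,5,0,0,0],[0,0,4,0,0,0],[0,0,2,0,0,0],[0,0,0,0,0,0]],
  ],
)

```text
time: 23.0
ee_pos: [0.5148, 0.0007, 0.0772]
tcp_rot: [-180.0, 0.0, 92.7]
wrist_force: [0.1, -0.9, 0.2]
opening: 0.0339
```

```bash
python3 plan.py .515 .001 .077 92.8; python3 - <<'E'
from m import *
S=bot.camera('side')
cv2.imwrite('pics/v2.png',cv2.resize(S['color'][150:280,260:420,::-1],None,fx=4.5,fy=4.5,interpolation=cv2.INTER_CUBIC))
E
```

```text
t 23.0 pos [514.84   0.66  77.21] rpy [-179.97    0.     92.7 ] F [ 0.1 -0.9  0.2] op 33.9 n 1
[np.float64(0.3), np.float64(0.2), np.float64(0.2), np.float64(-0.001), np.float64(0.0), np.float64(-0.002)]
```

View pics/v2.png

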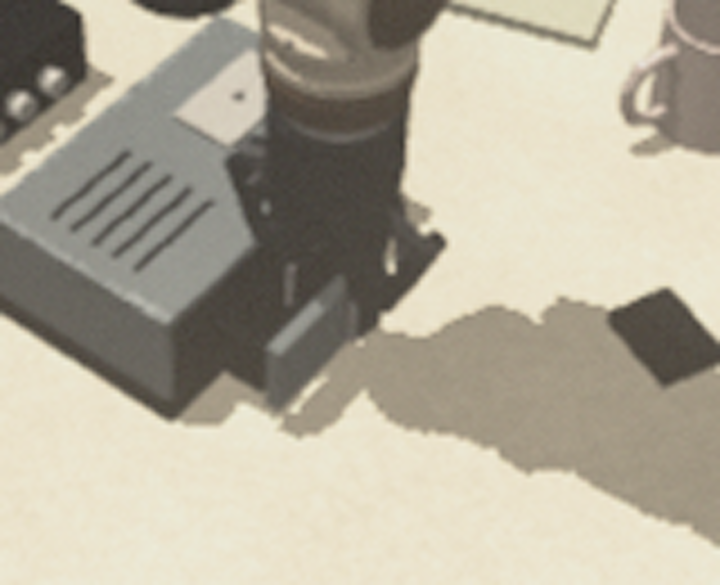

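servo_tool(
  motion=[
    [[0,0,0,0,0,0],[0,0,0,0,0,0],[0,0,0,0,0,0],[0,0,0,0,0,0],[0,0,0,0,0,0]],
  ],
  gripper=2,
  newtons=30,
)

```text
time: 23.55
ee_pos: [0.5151, 0.0007, 0.0779]
tcp_rot: [180.0, -0.0, 92.7]
wrist_force: [-1.6, 0.6, 3.2]
opening: 0.0091
```

```bash
python3 st.py
```

```text
23.55 [515.13   0.65  77.89] tip 4.4 [179.98  -0.    92.68] [-1.58  0.61  3.19] [ 0.093  0.27  -0.421] 0.009137275621146865
```

servo_tool(
  motion=[
    [[0,-3,0,0,0,0],[0,-6,0,0,0,0],[0,-7,0,0,0,0],[0,-7,0,0,0,0],[0,-4,0,0,0,0]],
  ],
)

```text
time: 24.05
ee_pos: [0.4874, -0.0001, 0.0779]
tcp_rot: [180.0, -0.1, 92.7]
wrist_force: [2.3, 5.7, 4.1]
opening: 0.0091
```

servo_tool(
  motion=[
    [[0,-1,0,0,0,0],[0,-1,0,0,0,0],[0,-1,0,0,0,0],[0,0,0,0,0,0]],
  ],
)

```text
time: 24.45
ee_pos: [0.4846, -0.0002, 0.0779]
tcp_rot: [180.0, -0.1, 92.7]
wrist_force: [1.5, 5.5, 5.7]
opening: 0.0092
```

```bash
python3 st.py
```

```text
24.45 [ 4.8459e+02 -1.9000e-01  7.7890e+01] tip 4.4 [ 1.7997e+02 -7.0000e-02  9.2720e+01] [1.49 5.54 5.74] [ 1.152 -0.142 -0.445] 0.009152432286559306
```

servo_tool(
  motion=[
    [[0.6,-1,0,0,0,0],[0,-1,0,0,0,0],[0,0,0,0,0,0]],
  ],
)

```text
time: 24.75
ee_pos: [0.4827, -0.0002, 0.0779]
tcp_rot: [180.0, -0.0, 92.7]
wrist_force: [-0.7, 3.3, 6.0]
opening: 0.0095
```

servo_tool(
  motion=[
    [[0,-1,0,0,0,0],[0,-1,0,0,0,0],[0,0,0,0,0,0]],
  ],
)

```text
time: 25.05
ee_pos: [0.4816, -0.0002, 0.0779]
tcp_rot: [179.9, -0.0, 92.7]
wrist_force: [6.7, 3.0, 2.5]
opening: 0.0089
```

```bash
python3 st.py
```

```text
25.05 [ 4.8157e+02 -2.3000e-01  7.7880e+01] tip 4.4 [ 1.7988e+02 -1.0000e-02  9.2700e+01] [6.7  2.97 2.49] [ 0.693 -1.19  -0.388] 0.00891594122034272
```

servo_tool(
  motion=[
    [[0,-1,0,0,0,0],[0,-1,0,0,0,0],[0,0,0,0,0,0]],
  ],
)

```text
time: 25.35
ee_pos: [0.4813, -0.0003, 0.0779]
tcp_rot: [179.7, -0.0, 92.7]
wrist_force: [16.0, 3.4, -5.2]
opening: 0.0095
```

```bash
python3 st.py
```

```text
25.35 [ 4.8129e+02 -2.6000e-01  7.7950e+01] tip 4.4 [ 1.7967e+02 -1.0000e-02  9.2700e+01] [15.99  3.42 -5.23] [ 0.762 -3.179 -0.411] 0.009509584910907384
```

servo_tool(
  motion=[
    [[0,1.5,0,0,0,0],[0,0,0,0,0,0]],
  ],
)

```text
time: 25.55
ee_pos: [0.4815, -0.0002, 0.0779]
tcp_rot: [179.8, -0.0, 92.7]
wrist_force: [7.5, 4.3, 2.0]
opening: 0.0092
```

servo_tool(
  motion=[
    [[0,0,0,0,0,0],[0,0,0,0,0,0],[0,0,0,0,0,0],[0,0,0,0,0,0]],
  ],
  gripper=40,
)

```text
time: 25.95
ee_pos: [0.4801, -0.0005, 0.0773]
tcp_rot: [-179.9, 0.0, 92.7]
wrist_force: [0.8, 0.6, 0.3]
opening: 0.04
```

servo_tool(
  motion=[
    [[0,0,-10,0,0,0],[0,0,-20,0,0,0],[0,0,-30,0,0,0],[0,0,-40,0,0,0],[0,0,-40,0,0,0]],
  ],
)

```text
time: 26.45
ee_pos: [0.48, -0.0004, 0.2196]
tcp_rot: [-180.0, 0.0, 92.7]
wrist_force: [0.6, 0.1, -0.1]
opening: 0.0402
```

```bash
python3 st.py; python3 - <<'E'
from m import *
S=bot.camera('side');T=bot.camera('top')
cv2.imwrite('pics/x1.png',S['color'][:,:,::-1]);cv2.imwrite('pics/x2.png',T['color'][:,:,::-1])
E
```

```text
26.45 [ 4.8005e+02 -3.9000e-01  2.1957e+02] tip 146.1 [-179.99    0.     92.69] [ 0.62  0.05 -0.13] [-0.063 -0.025  0.002] 0.04022987391153551
```

View pics/x1.png

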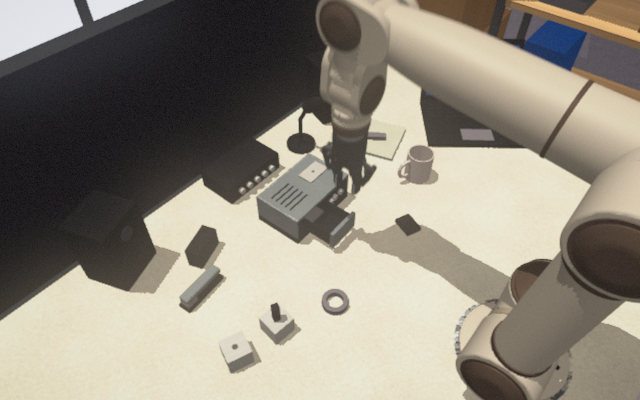

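servo_tool(
  motion=[
    [[-40,0,-5,0,0,0],[-48,-10,0,0,0,0],[-48,-10,0,0,0,0],[-48,-10,0,0,0,0],[-30,-5,0,0,0,0]],
  ],
)

```text
time: 27.05
ee_pos: [0.4545, -0.2185, 0.2228]
tcp_rot: [-180.0, 0.0, 92.6]
wrist_force: [0.4, -0.1, -0.6]
opening: 0.04
```

servo_tool(
  motion=[
    [[0,0,0,0,0,0],[0,0,0,0,0,0],[0,0,0,0,0,0]],
  ],
)

```text
time: 27.35
ee_pos: [0.4557, -0.215, 0.2227]
tcp_rot: [-180.0, -0.0, 92.7]
wrist_force: [0.5, -0.6, 0.2]
opening: 0.0401
```

```bash
python3 st.py; python3 - <<'E'
from m import *
S=bot.camera('side');T=bot.camera('top')
cv2.imwrite('pics/y1.png',cv2.resize(S['color'][120:400,150:450,::-1],None,fx=2,fy=2));cv2.imwrite('pics/y2.png',cv2.resize(T['color'][80:300,140:500,::-1],None,fx=2.2,fy=2.2))
g=cv2.cvtColor(T['color'],cv2.COLOR_RGB2GRAY);print(g[222:240,318:324])
im=cv2.resize(T['color'][195:240,300:345,::-1],None,fx=12,fy=12,interpolation=cv2.INTER_NEAREST);cv2.imwrite('pics/w2.png',im)
print('pred wall mid .09', proj(T,(.480,0,.075)))
E
```

```text
27.35 [ 455.71 -215.03  222.72] tip 149.2 [-1.800e+02 -1.000e-02  9.273e+01] [ 0.5  -0.61  0.21] [ 0.011 -0.037 -0.039] 0.04009100886842279
[[ 32  32  28  30  32  28]
 [ 29  31  32  30  26  30]
 [ 30  23  27  30  29  27]
 [ 30  29  31  25  30  29]
 [ 29  31  29  33  29  29]
 [ 36  35  36  36  38  37]
 [ 59  61  57  59  57  59]
 [ 93  91  95  93  92  93]
 [119 120 119 121 117 118]
 [129 127 129 128 127 127]
 [123 120 124 120 123 124]
 [109 108 107 107 109 108]
 [106 105 106 102 105 105]
 [114 114 115 113 115 116]
 [122 121 122 120 120 121]
 [121 122 123 120 120 120]
 [120 121 123 122 123 121]
 [136 133 135 135 134 134]]
pred wall mid .09 (np.float64(321.22895962784725), np.float64(231.62227009895187))
```

View pics/y1.png

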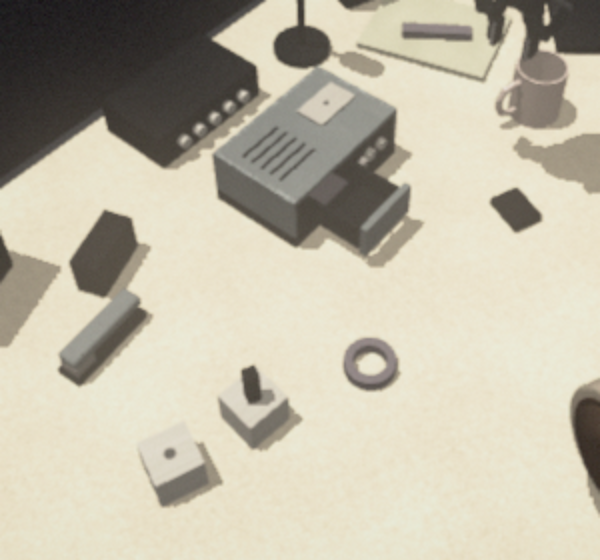

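View pics/y2.png

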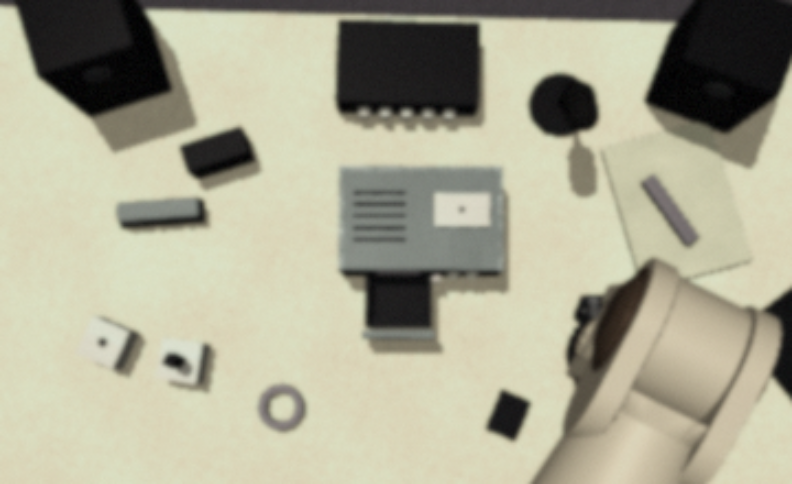

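```bash
python3 -c "
from h import *
print(bot.job_done())"
```

```text
the job is handed in; nothing more can be done
None
```

The job is done and handed in at about 27 s of robot time. The tray is released and fully out, and the pin is back in the stand it came from.

- **Pin and hole:** I took the pin from the nearer of the two stands. The rod went into the hole with no measurable side force, and the wrist force stayed below about 6 N while I pressed the latch. The side camera then showed the tray springing out.
- **Pin returned:** I stood the pin back in its stand, and the pictures show it upright with its grip on the block.
- **Tray:** I pulled the tray until it hit its stop. It stopped moving at 16 N of pull, and the move, measured by the arm and in the top view, was about 34 mm from its sprung-out rest near 55 mm. That agrees with the 90 mm stop.
- **Last pictures:** the other objects on the desk looked unmoved. I compared them by eye only and did not measure them. The gripper is open and touching nothing.

No check failed. Two things were slightly off:
- **Pin tip position:** my first estimate was 2–4 mm out because the arm was still settling. I corrected it over the plate before lowering the pin.
- **Side load on the tray:** there was about 5 N sideways while pulling, most likely because my estimate of the recorder's angle was slightly off. I eased it partway through.

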